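Lock a bangle post with its spring ring

ROBOT

A 7-joint arm with a two-finger parallel gripper is mounted at the origin on the work surface. World frame = base frame: x ahead of the robot, y to its left, z up, the work surface at z = 0. Lengths are in m, angles in rad, forces in N, time in s.
With the tool pointing down it reaches from about 0.35 to 0.9 m from the base axis. Payload 7.2 kg.
Tool frame: the origin (TCP) lies between the finger pads; the fingertips stand 25 mm ahead of it and the grasp point (between the pads) lies 6 mm ahead of it; z points along the fingers, y is the line along which they close (so a half turn about z gives the same grasp; the last joint's range is limited). The gripper opens to 88 mm and grips with 3 to 60 N. Pads are 20 mm wide; open, the fingers measure 115 mm over their backs; the gripper's body (75 mm by 178 mm) begins 61 mm behind the grasp point.
Start: joints at [1.091, 0.411, -0.013, 1.596, 0.006, 1.134, -0.082], TCP at [0.25, -0.573, 0.248] pointing down, gripper open.
Joint ranges: [-2.95, 2.95], [-0.29, 1.99], [-1.47, 1.44], [0.14, 2.54], [-1.03, 4.17], [0.13, 1.85], [-2.86, 2.86]. Speed limits (rad/s): [2.39, 2.39, 3.01, 3.01, 3.14, 3.14, 3.14].

INTERFACE

Orientations are given as a rotation vector (axis times angle).
In Python, from station import ctrl gives the robot as it stands.
- The arm moves only by the tool apply_moves, never from a script. Its argument "motion" is one flat list of numbers, 5 for each row, row after row: the shift along the tool's x, y, z as a fraction of full scale, then the turn about the tool's z as a fraction of full scale, then the closure, from 0 (fully open) to 1 (shut). In form: [tx, ty, tz, roll, grip, tx, ty, tz, roll, grip, ...]. A call has exactly 10 rows; each row shifts and turns the commanded pose from where the row before left it, along the tool's axes as they then stand; what a row does not reach is not made up. Full scale, the value 1, is 0.4 m for a shift and 4 degrees for a turn. A row lasts 1/12 s, in which the tool goes at most 41.7 mm and 7.16 degrees, less where a joint would pass 70% of its speed; a pose out of reach is approached as far as the arm can. A call with a number of a shift or a turn outside -1 to 1 is refused whole. A call with a gripper value outside its range is refused whole. The fingers move at their own pace and stop on an object; "newtons" is the grip in N (left out, the last holds). Time passes only in rows, so rows that do not move let the fingers close, or fill a call up. It gives the time, the measured TCP pose, the force, the opening and the grip force at its end, in the units of the state.
- ctrl.observe(): the state, without advancing time (a new reading comes with each control period).
- ctrl.camera(name): name is "scene" or "top" or "wrist"; returns a dict with "color" (384x512x3 uint8, red, green, blue), "fx", "fy", "cx", "cy" (pixels), "position" and "orientation" of the camera in the world. Camera axes: x right, y down, z forward; pixel columns grow to the right and rows downward; lengths in m; the calibration is good to about 2 mm. The wrist camera is an equidistant fisheye: a pixel r from the principal point sees the ray r / f radians off the axis. A picture is of the moment at which its call begins. There is no depth.
- ctrl.close_job(): hands the job in; it is judged then, once.
The state is a dict: "time": time; "joints": joint angles; "qd": joint speeds; "joint_efforts": joint torques, N m; "ee_pos": TCP position; "eef_rot": TCP orientation; "ft_force": force on the tool from outside, world axes, zero at the start; "moment": the same for the moment, N m; "opening": finger opening in m; "grip_force": force on a finger pad.
Only numpy, scipy, OpenCV 4.12 (cv2) and the standard library are available. Lean on these libraries where they do the work, as an engineer would, in place of code of your own. Each camera call takes 0.05 s, during which the arm holds its last target. There are 200 camera calls.

TASK

Lock the bangle post on the jewellery stall: with the spreading pliers take the spring ring from the pad by its two brass eyes, spread it, bring it down over the brass head of the post until it rests on the wooden cover disc and let it close into the groove under the head. Then put the pliers back upright in their wooden stand and let go; do not touch the ring with the fingers and leave the other goods where they are.

Things in the scene. Friction and masses are not known exactly. Their poses are not given: they have to be found in the camera images.
- ring: Steel spring retaining ring lying flat, 10 mm thick, 77 mm long, 47 mm wide, 65 g: dark hub, two half rings hinged on it, each ending in a square brass eye. Origin: underside, on the bore's axis (bore 33 mm closed). x points from hub to eyes, z up. Hinge pin at x = -29 mm. Spread by 0.3 rad each, the bore clears a 39 mm cylinder by 3 mm all round; closing, the eyes move 6 mm away from the hub.
- ring_l (a joint): angle by which the ring's half on its own +y side is swung out about the pin, rad: 0 closed, 0.6 at most; sprung shut, 3 N at the eye when closed, 6 N at 0.3
- ring_r (a joint): the same for the half on its -y side
- eye_l (a point): middle of the +y eye, at its underside: closed at x = 31, y = 12 mm of the ring, at 0.3 rad at x = 25, y = 29 mm. The eye is 19 mm square outside, with an 11 mm square hole right through
- eye_r (a point): the same for the -y eye (mirrored)
- pliers: Steel spreading pliers with red grips, 152 mm tall, 170 g, standing tips down, jaws not crossing: squeezing the grips spreads the tips. Origin: midway between the tips' lower ends; z up to the grips; jaws and grips move along y; pivot pin along x, 80 mm up. A spring opens them: 10 N at each bar at rest, 13 N at the stop, 21 N with the ring spread.
- grips (a point): midway between the two round red rubber grip bars, 145 mm above the pliers' origin. Bars: 14 mm thick, 30 mm long along x, at y = 27 and -27 mm at rest (68 mm over both); take both from above between the fingers. Fully squeezed 29 mm over both. Squeezed only to 62-66 mm they stay held and the tips enter and leave the closed ring's eyes.
- pliers_l (a joint): squeeze of each half, rad: 0 at rest, 0.29 at the stop. Bars close in by 130 mm x angle in all; each tip stands 11 mm + 80 mm x angle from the middle and leans outward by the angle, which keeps a spread ring hooked on
- tip_l (a point): lower end of the +y tip: a round pin 7 mm thick, 9 mm long, its last 4 mm tapered to 4 mm. Above it a flat shoulder 16 mm deep along x bears on the ring's eye. Tips at y = 11 and -11 mm at rest, 33 mm when fully squeezed
- tip_r (a point): the same for the -y tip
- pad: Fixed purple display pad, 130 mm square, 12 mm high; the ring lies on it at the start. Origin: centre of its underside.
- post: Fixed bangle post. Origin: centre of the underside of its round dark foot (110 mm across, 12 mm high); z up along its axis. Bangles up to 66 mm across are stacked on it to 53 mm.
- mast_foot (a point): on the post's axis, 53 mm up. Above: wooden cover disc 84 mm across, groove (steel neck 30 mm across, 14 mm tall), brass head (39 mm across, 26 mm tall, top 5 mm tapered to 35), one rigid piece on a telescopic mast locked at an unknown height: the disc's top, where the ring must rest, is 65 to 81 mm above the post's origin, the head's top 40 mm over it. Find it by touch.
- stand: Fixed wooden stand of the pliers: foot 100 x 110 x 12 mm, origin under its centre; pocket 23 mm along x by 48 mm along y inside, its mouth flared to 45 x 70 mm, 74 mm high. Two ledges at z = 24 mm carry the pliers' shoulders, the tips hang between them: the standing pliers' origin is at z = 15 mm, their y along the stand's y, the grip bars at 160 mm.
- bead_tub: lilac open plastic tub of beads, 110 x 80 x 40 mm, origin under its centre: leave alone
- bangles: brass bangle stack, a tube 72 mm across, 24 mm high, origin under its centre: leave alone
- polish: amber jar of polish, 44 mm across, 90 mm high, origin under its centre: leave alone
Things that resemble listed ones, but are neither listed nor needed, are in the scene too. Leave any blue look-alike of the pliers alone.

How it is judged:
By the outcome, as a careful person would: the job done as asked, in the order asked, and still so for the second after the job is handed in, with the robot touching nothing.
It also fails if it takes over 72 s, if anything falls off the work surface, if the arm or the gripper's body presses on something with over 40 N, if the wrist force passes 120 N, or if a joint passes its speed limit or range.

## Working session

There is one attempt and no reset: what is moved stays moved. The work goes in short steps, Python scripts to look and compute and a tool call to move; the robot and the scene stay as the last step left them, time stands still between calls to the robot, and variables do not carry over. Pictures are saved under pics/ and viewed, at most 10 in all, crops included, and the job is handed in when it is done.

Besides the shell and the picture viewer there is one more tool, called after "Emit:" by a JSON object that holds its "api" and its "payload", one argument or row to a line. apply_moves: Moves the arm, as the interface text tells. Its arguments: {"type":"object","properties":{"motion":{"type":"array"},"newtons":{"type":"number"}},"required":["motion"]}

```bash
mkdir -p pics; ls; cat > h.py <<'E'
import numpy as np, cv2
from scipy.spatial.transform import Rotation as R
from station import ctrl
def cam(n):
    c=ctrl.camera(n); c['bgr']=cv2.cvtColor(np.asarray(c['color']),cv2.COLOR_RGB2BGR); return c
def rot(c):
    o=np.asarray(c['orientation'],float)
    if o.shape==(3,3): return o
    return R.from_rotvec(o).as_matrix() if o.size==3 else R.from_quat(o).as_matrix()
def ray(c,u,v,fish=False):
    x=(u-c['cx'])/c['fx']; y=(v-c['cy'])/c['fy']
    if fish:
        r=np.hypot(x,y); d=np.array([0,0,1.]) if r<1e-9 else np.array([x/r*np.sin(r),y/r*np.sin(r),np.cos(r)])
    else: d=np.array([x,y,1.])
    return np.asarray(c['position'],float), rot(c)@d
def onz(c,u,v,z,fish=False):
    p,d=ray(c,u,v,fish); return p+d*(z-p[2])/d[2]
def proj(c,P,fish=False):
    q=rot(c).T@(np.asarray(P)-np.asarray(c['position']))
    if fish:
        n=np.hypot(q[0],q[1]); t=np.arctan2(n,q[2]); return c['cx']+c['fx']*t*q[0]/n, c['cy']+c['fy']*t*q[1]/n
    return c['cx']+c['fx']*q[0]/q[2], c['cy']+c['fy']*q[1]/q[2]
E
python3 - <<'E'
from h import *
s=ctrl.observe();print(s)
ims=[]
for n in("top","scene","wrist"):
    c=cam(n);print(n,c['fx'],c['cx'],c['cy'],c['position'],c['orientation']);cv2.imwrite(f'pics/{n}0.png',c['bgr'])
    ims.append(c['bgr'])
cv2.imwrite('pics/top0b.png',cv2.resize(ims[0],(800,600),interpolation=cv2.INTER_CUBIC))
cv2.imwrite('pics/scene0b.png',cv2.resize(ims[1],(800,600),interpolation=cv2.INTER_CUBIC))
E
```

```text
pics
{'time': 0.0, 'joints': array([ 1.09078452,  0.41188291, -0.01270451,  1.59703937,  0.00561577,
        1.13430041, -0.08216844]), 'qd': array([ 0.00072527,  0.00081711, -0.00074599, -0.00147873, -0.00158688,
       -0.00044986, -0.00155877]), 'joint_efforts': array([-1.16951069e-03, -5.87951732e+01,  6.41735550e-01, -2.91087377e+01,
       -5.38005971e-02,  1.82121957e-02,  1.12443088e-04]), 'ee_pos': array([ 0.24993767, -0.57234057,  0.24682159]), 'eef_rot': array([-3.07371563e+00, -6.42084645e-01,  7.10473353e-04]), 'ft_force': array([-0.15335388,  0.02861068, -0.38416005]), 'moment': array([0.01620928, 0.05092626, 0.03325223]), 'grip_force': 0.0, 'opening': 0.08804127898049104}
top 422.7765813518307 253.626080706013 192.09458669259175 [0.41878868 0.06898667 1.08991086] [-2.15558948  2.13366412 -0.15847331]
scene 374.6575961070005 253.33086277777582 190.59333115233667 [ 1.09227339 -0.47845265  0.80211904] [-2.19888258 -0.88035326  0.38025927]
wrist 297.3186396354542 251.28143565614394 191.19524410732714 [ 0.31593029 -0.54346468  0.38349955] [ 2.43505994 -1.5909137  -0.21788456]
```

View pics/top0b.png

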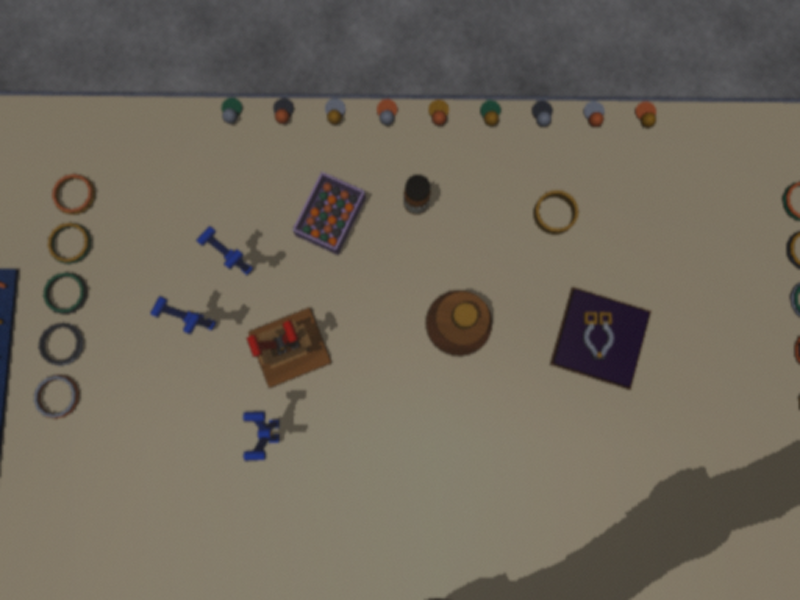

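View pics/scene0b.png

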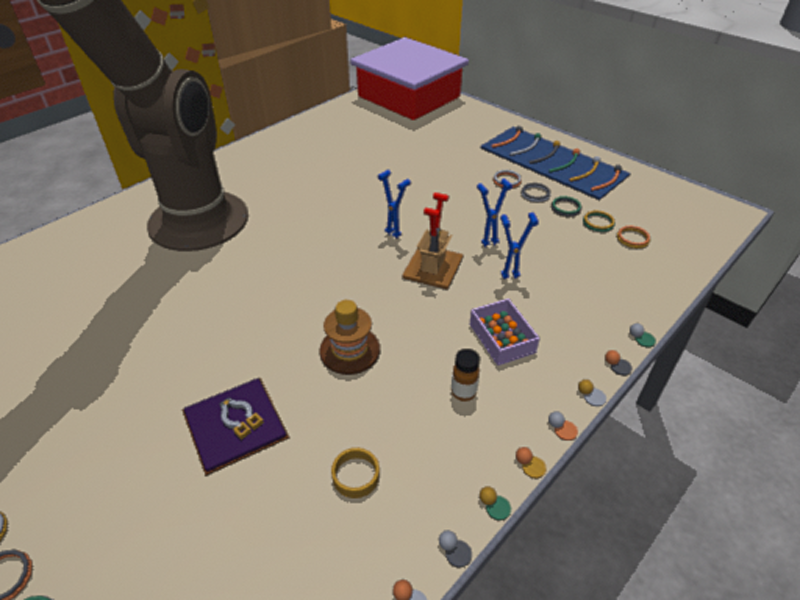

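The red pliers stand in the wooden stand at (272,338) in the top view (800x600). The lookalikes are the blue pliers at (225,250), (185,315) and (262,435). The ring is at (599,333) on the purple pad, and the other ring-like things are the bangles at the edges and (556,212). The post is at (459,320). I choose the red pliers and the ring on the pad.

```bash
cat > m.py <<'E'
from h import *
def blobs(c,lo,hi,box=None,amin=8):
    hsv=cv2.cvtColor(c['bgr'],cv2.COLOR_BGR2HSV); m=cv2.inRange(hsv,np.array(lo),np.array(hi))
    if lo[0]==0 and hi[0]<12: m|=cv2.inRange(hsv,np.array([172,lo[1],lo[2]]),np.array([180,hi[1],hi[2]]))
    if box: k=np.zeros_like(m);k[box[1]:box[3],box[0]:box[2]]=255;m&=k
    n,l,s,ce=cv2.connectedComponentsWithStats(m)
    return [(s[i][4],ce[i],cv2.minAreaRect(np.argwhere(l==i)[:,::-1].astype(np.float32))) for i in range(1,n) if s[i][4]>=amin]
E
python3 - <<'E'
from m import *
t=cam('top');s=cam('scene')
print('red top')
for b in blobs(t,(0,150,80),(8,255,255),(140,180,230,260)):print(b, onz(t,*b[1],.162))
print('red scene')
for b in blobs(s,(0,150,80),(8,255,255),(255,110,300,160)):print(b, onz(s,*b[1],.16))
print('ring brass')
for b in blobs(t,(10,120,80),(35,255,255),(350,185,420,250),4):print(b, onz(t,*b[1],.022))
print('head')
for b in blobs(t,(18,120,80),(35,255,255),(270,180,320,230)):print(b, onz(t,*b[1],.113))
print('pad')
for b in blobs(t,(120,80,20),(160,255,90),(345,175,425,255),200):print(b, onz(t,*b[1],.012))
print('stand')
for b in blobs(t,(5,80,40),(20,255,255),(150,190,220,250),200):print(b, onz(t,*b[1],.012),[onz(t,*q,.012)[:2] for q in cv2.boxPoints(b[2])])
a=cv2.resize(t['bgr'][185:265,140:220],(400,400),interpolation=cv2.INTER_CUBIC);b=cv2.resize(t['bgr'][180:260,345:425],(400,400),interpolation=cv2.INTER_CUBIC)
cv2.imwrite('pics/crop1.png',np.hstack([a,b]))
E
```

```text
red top
(np.int32(83), array([184.79518072, 211.44578313]), ((184.73583984375, 211.57546997070312), (13.59869384765625, 6.31858491897583), 74.05460357666016)) [0.51212994 0.22105725 0.162     ]
(np.int32(68), array([162.11764706, 220.48529412]), ((162.08717346191406, 220.62387084960938), (13.888481140136719, 4.980697154998779), 73.3007583618164)) [0.49168591 0.27018513 0.162     ]
red scene
(np.int32(159), array([278.52201258, 135.24528302]), ((276.62591552734375, 135.93450927734375), (11.894689559936523, 27.202198028564453), 17.52556800842285)) [0.52061641 0.22148453 0.16      ]
ring brass
(np.int32(20), array([378.3, 203.9]), ((378.0, 203.0), (6.0, 6.0), 90.0)) [ 0.55052083 -0.24747166  0.022     ]
(np.int32(9), array([384.55555556, 202.44444444]), ((384.6081237792969, 202.85134887695312), (1.8083888292312622, 6.082762718200684), 9.462322235107422)) [ 0.55441512 -0.26351772  0.022     ]
(np.int32(8), array([389.75, 203.5 ]), ((389.5, 203.5), (5.0, 1.0), 90.0)) [ 0.55184446 -0.27663869  0.022     ]
(np.int32(5), array([383.4, 226.8]), ((383.5, 227.0), (2.0, 1.0), 90.0)) [ 0.49244989 -0.25841047  0.022     ]
head
(np.int32(180), array([297.52222222, 201.05555556]), ((297.7500305175781, 200.75001525878906), (14.849241256713867, 14.142135620117188), 45.0)) [ 0.54403887 -0.03257643  0.113     ]
pad
(np.int32(1865), array([385.6080429 , 216.94209115]), ((384.9266052246094, 216.07798767089844), (50.66901779174805, 48.65757369995117), 16.699243545532227)) [ 0.51837241 -0.26800076  0.012     ]
stand
(np.int32(1500), array([185.56866667, 222.636     ]), ((183.84483337402344, 222.362060546875), (38.810325622558594, 46.23814010620117), 68.19859313964844)) [0.4985938  0.24269008 0.012     ] [array([0.5226281 , 0.32128862]), array([0.56810641, 0.21277191]), array([0.47601783, 0.17340914]), array([0.43165479, 0.28081513])]
```

View pics/crop1.png

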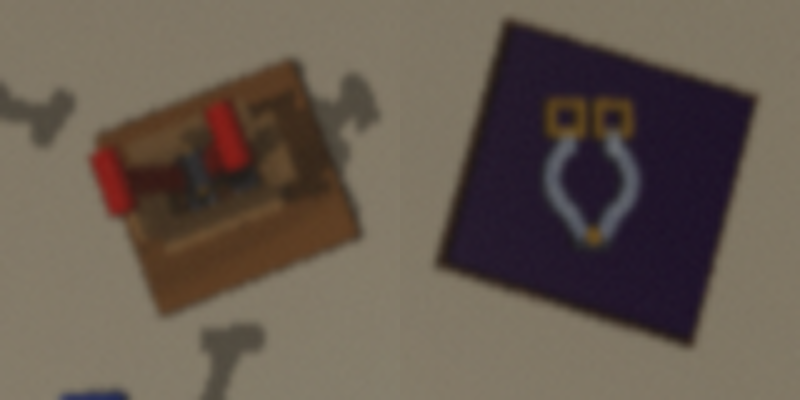

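The crop confirms red bars in the stand (crop (113,182), (228,135)) and the ring with two brass eyes at crop (567,118), (614,118), hub (594,236). The tool is already aligned with the pliers (yaw about 23°), so I move above them.

Emit:
{"api": "apply_moves", "payload": {
  "motion": [0.058,-0.068,0,0,0,0.058,-0.068,0,0,0,0.058,-0.068,0,0,0,0.058,-0.068,0,0,0,0.058,-0.068,0,0,0,0.058,-0.068,0,0,0,0.058,-0.068,0,0,0,0.058,-0.068,0,0,0,0.058,-0.068,0,0,0,0.058,-0.068,0,0,0],
  "newtons": 40
}}

```text
time: 1.08
ee_pos: [0.354, -0.229, 0.2478]
eef_rot: [3.075, 0.642, 0.0]
ft_force: [0.4, -0.3, -0.0]
opening: 0.0878
grip_force: 0.0
```

Emit:
{"api": "apply_moves", "payload": {
  "motion": [0.058,-0.068,0,0,0,0.058,-0.068,0,0,0,0.058,-0.068,0,0,0,0.058,-0.068,0,0,0,0.058,-0.068,0,0,0,0.058,-0.068,0,0,0,0.058,-0.068,0,0,0,0.058,-0.068,0,0,0,0.058,-0.068,0,0,0,0.058,-0.068,0,0,0]
}}

```text
time: 1.92
ee_pos: [0.4578, 0.1131, 0.2478]
eef_rot: [3.075, 0.642, 0.001]
ft_force: [0.7, -1.0, -0.5]
opening: 0.088
grip_force: 0.0
```

Emit:
{"api": "apply_moves", "payload": {
  "motion": [0.058,-0.068,0,0,0,0.058,-0.068,0,0,0,0.058,-0.068,0,0,0,0.058,-0.068,0,0,0,0,0,0.015,0,0,0,0,0.015,0,0,0,0,0.015,0,0,0,0,0.015,0,0,0,0,0,0,0,0,0,0,0,0]
}}

```text
time: 2.75
ee_pos: [0.4991, 0.247, 0.2234]
eef_rot: [3.075, 0.64, -0.001]
ft_force: [0.8, -0.6, -0.0]
opening: 0.088
grip_force: 0.0
```

```bash
cat >> m.py <<'E'
def st():
    s=ctrl.observe(); M=R.from_rotvec(s['eef_rot']).as_matrix()
    print('t',s['time'],'p',s['ee_pos'].round(4),'yaw',np.degrees(np.arctan2(M[1,0],M[0,0])).round(2),'tilt',(M[:,2]).round(3),'F',s['ft_force'].round(1),'M',s['moment'].round(2),'op',round(s['opening'],4),'g',round(s['grip_force'],1)); return s,M
E
python3 - <<'E'
from m import *
s,M=st(); w=cam('wrist'); cv2.imwrite('pics/w1.png',w['bgr'])
for b in blobs(w,(0,150,60),(8,255,255),None,30):
    print(b[0],b[1],b[2], onz(w,*b[1],.163,True))
E
```

```text
t 2.75 p [0.4991 0.247  0.2234] yaw 23.5 tilt [-0.    -0.001 -1.   ] F [ 0.8 -0.6 -0. ] M [ 0.01  0.03 -0.02] op 0.088 g 0.0
1028 [225.27821012 205.46303502] ((229.5, 206.5), (49.0, 39.0), 90.0) [0.49833781 0.26664168 0.163     ]
1118 [287.81395349 205.80322004] ((282.3827819824219, 207.25888061523438), (43.104312896728516, 48.35931396484375), 3.814074993133545) [0.51558677 0.22639839 0.163     ]
```

View pics/w1.png

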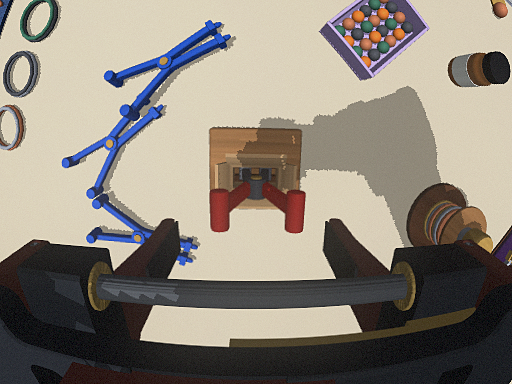

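The wrist view shows the red bars at (219,210) and (294,210), with the finger tips at (165,235) and (340,235).

```bash
python3 - <<'E'
from m import *
s,M=st(); w=cam('wrist')
P=[onz(w,u,210,.162,True) for u in (219.5,294.5)]
mid=(P[0]+P[1])/2; d=P[0]-P[1]
print(P,mid,np.linalg.norm(d),'yaw',np.degrees(np.arctan2(-d[0],d[1])),'delta tool',M.T@(mid-s['ee_pos']))
for z in(.01,):print([proj(w,p,True) for p in P])
E
```

```text
t 2.8 p [0.4993 0.2473 0.2238] yaw 23.51 tilt [ 0. -0. -1.] F [0.5 0.2 0.9] M [-0.01 -0.01  0.02] op 0.0876 g 0.0
[array([0.49327575, 0.26947375, 0.162     ]), array([0.51452721, 0.22067055, 0.162     ])] [0.50390148 0.24507215 0.162     ] 0.053229471591901716 yaw 23.53082938238604 delta tool [0.00335759 0.00384642 0.06179255]
[(np.float64(219.5), np.float64(210.00000000000006)), (np.float64(294.5), np.float64(210.00000000000006))]
```

Emit:
{"api": "apply_moves", "payload": {
  "motion": [0.0035,0.004,0,0,0,0.003,0.004,0,0,0,0,0,0.024,0,0,0,0,0.024,0,0,0,0,0.024,0,0,0,0,0.024,0,0,0,0,0.024,0,0,0,0,0.024,0,0,0,0,0,0,0.15,0,0,0,0,0.2]
}}

```text
time: 3.68
ee_pos: [0.5024, 0.2463, 0.1652]
eef_rot: [3.075, 0.643, -0.002]
ft_force: [0.5, 0.3, 0.8]
opening: 0.0777
grip_force: 0.0
```

Emit:
{"api": "apply_moves", "payload": {
  "motion": [0,0,0,0,0.24,0,0,0,0,0.26,0,0,0,0,0.27,0,0,0,0,0.273,0,0,0,0,0.273,0,0,0,0,0.273,0,0,0,0,0.273,0,0,0,0,0.273,0,0,0,0,0.273,0,0,0,0,0.273]
}}

```text
time: 4.52
ee_pos: [0.5037, 0.246, 0.1669]
eef_rot: [3.075, 0.641, 0.003]
ft_force: [1.8, -3.3, 5.9]
opening: 0.0641
grip_force: 13.0
```

Emit:
{"api": "apply_moves", "payload": {
  "motion": [0,0,-0.01,0,0.273,0,0,-0.02,0,0.273,0,0,-0.03,0,0.273,0,0,-0.035,0,0.273,0,0,-0.035,0,0.273,0,0,-0.04,0,0.273,0,0,-0.04,0,0.273,0,0,-0.04,0,0.273,0,0,-0.035,0,0.273,0,0,-0.015,0,0.273]
}}

```text
time: 5.35
ee_pos: [0.503, 0.2474, 0.289]
eef_rot: [-3.074, -0.643, -0.005]
ft_force: [1.0, 0.6, -2.1]
opening: 0.0645
grip_force: 10.1
```

Emit:
{"api": "apply_moves", "payload": {
  "motion": [-0.015,0.035,0,0,0.273,-0.03,0.07,0,0,0.273,-0.034,0.077,0,0,0.273,-0.034,0.077,0,0,0.273,-0.034,0.077,0,0,0.273,-0.034,0.077,0,0,0.273,-0.034,0.077,0,0,0.273,-0.034,0.077,0,0,0.273,-0.034,0.077,0,0,0.273,-0.034,0.077,0,0,0.273]
}}

```text
time: 6.18
ee_pos: [0.5016, -0.0699, 0.2864]
eef_rot: [-3.075, -0.643, -0.001]
ft_force: [1.5, -0.0, -1.2]
opening: 0.0638
grip_force: 10.1
```

Emit:
{"api": "apply_moves", "payload": {
  "motion": [-0.034,0.077,0,0,0.273,-0.034,0.077,0,0,0.273,-0.034,0.077,0,0,0.273,-0.034,0.077,0,0,0.273,-0.034,0.077,0,0.5,0.273,-0.03,0.058,0,1,0.273,0,0,0,1,0.273,0,0,0,1,0.273,0,0,0,1,0.273,0,0,0,1,0.273]
}}

```text
time: 7.02
ee_pos: [0.4986, -0.2626, 0.286]
eef_rot: [-3.14, -0.038, 0.0]
ft_force: [-0.4, 1.0, -1.0]
opening: 0.0642
grip_force: 10.1
```

```bash
python3 - <<'E'
from m import *
s,M=st(); w=cam('wrist'); cv2.imwrite('pics/w2.png',w['bgr'])
for b in blobs(w,(12,110,60),(35,255,255),None,15):
    print(b[0],b[1].round(1),b[2], onz(w,*b[1],.022,True).round(4))
E
```

```text
t 7.0167 p [ 0.4986 -0.2626  0.286 ] yaw 1.4 tilt [-0.     0.001 -1.   ] F [-0.4  1.  -1. ] M [0.03 0.03 0.01] op 0.0642 g 10.1
228 [54.3  7.6] ((54.639617919921875, 7.288679122924805), (12.961627006530762, 25.124671936035156), 47.48955535888672) [0.7541 0.0571 0.022 ]
400 [208.8  13.6] ((207.5, 11.5), (23.0, 51.0), 90.0) [ 0.7069 -0.1997  0.022 ]
16 [75.6 13. ] ((75.30660247802734, 13.448113441467285), (2.3310859203338623, 11.16978645324707), 29.05460548400879) [0.7346 0.0116 0.022 ]
32 [ 4.5 26.4] ((4.599999904632568, 26.200000762939453), (5.0596442222595215, 7.589465618133545), 18.43494987487793) [0.7486 0.1774 0.022 ]
35 [ 2.6 45.2] ((2.5, 46.5), (9.0, 5.0), 90.0) [0.7132 0.1778 0.022 ]
289 [469.2  70. ] ((469.5, 70.0), (38.0, 27.0), 90.0) [ 0.6716 -0.6093  0.022 ]
2546 [ 79.9 133.4] ((81.23149871826172, 127.71408081054688), (53.678619384765625, 72.9937744140625), 17.744672775268555) [ 0.5436 -0.0027  0.022 ]
232 [114.9 125.4] ((114.67132568359375, 129.0391387939453), (48.467281341552734, 28.607515335083008), 83.21102905273438) [ 0.5527 -0.065   0.022 ]
27 [109.1 127. ] ((108.947
[... 811 characters left out ...]
90.4 216.6] ((490.25006103515625, 216.24998474121094), (7.77817440032959, 8.485280990600586), 45.0) [ 0.4221 -0.711   0.022 ]
17 [504.5 262.5] ((504.2307434082031, 262.15380859375), (9.429903030395508, 1.6641007661819458), 33.690067291259766) [ 0.3168 -0.8048  0.022 ]
476 [132.5 291.6] ((134.3798828125, 289.4917297363281), (19.33338737487793, 49.36549758911133), 3.945185899734497) [ 0.2755 -0.0639  0.022 ]
460 [370.  291.6] ((368.1894226074219, 289.49346923828125), (49.24659729003906, 19.436723709106445), 88.02507019042969) [ 0.2863 -0.4719  0.022 ]
2274 [333.9 334.3] ((317.6864013671875, 334.5992431640625), (18.867834091186523, 271.7952575683594), 84.9252700805664) [ 0.1914 -0.4221  0.022 ]
```

View pics/w2.png

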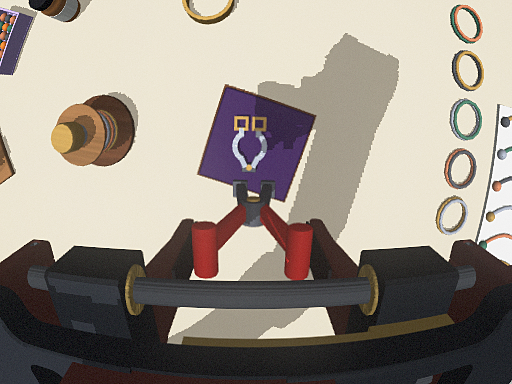

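Wrist view: the eyes are at (241,122) and (259,123), the hub at (248,167), and the plier tips hang at about (240,188) and (267,188), held straight. I go above the eyes with a slight turn.

Emit:
{"api": "apply_moves", "payload": {
  "motion": [0,0,0,0.75,0.256,0.02,-0.002,0.01,0,0.256,0.02,-0.002,0.03,0,0.256,0.02,-0.002,0.035,0,0.256,0.02,-0.002,0.035,0,0.256,0.02,-0.002,0.035,0,0.256,0.02,0,0.035,0,0.256,0.018,0,0.035,0,0.256,0,0,0.0225,0,0.256,0,0,0,0,0.256]
}}

```text
time: 7.9
ee_pos: [0.553, -0.2597, 0.1878]
eef_rot: [-3.139, 0.038, 0.007]
ft_force: [-0.5, 0.5, -1.7]
opening: 0.0656
grip_force: 10.0
```

```bash
python3 - <<'E'
from m import *
s,M=st(); w=cam('wrist'); t=cam('scene')
p=s['ee_pos'].copy(); u,v=proj(w,[p[0],p[1],p[2]-.151],True);print(u,v, proj(w,[p[0],p[1]+.012,p[2]-.151],True))
u,v=int(u),int(v);a=cv2.resize(w['bgr'][v-45:v+30,u-50:u+50],(800,600),interpolation=cv2.INTER_CUBIC);
cv2.imwrite('pics/w3.png',a);print('crop origin',u-50,v-45)
for b in blobs(w,(12,110,60),(35,255,255),(u-50,v-50,u+50,v+50),10):
    print(b[0],b[1].round(1),b[2], onz(w,*b[1],.022,True).round(4))
E
```

```text
t 7.9 p [ 0.553  -0.2597  0.1878] yaw -1.37 tilt [-0.004  0.002 -1.   ] F [-0.5  0.5 -1.7] M [0.03 0.08 0.01] op 0.0656 g 10.0
251.47287456460205 183.2794223507386 (np.float64(239.4432748345057), np.float64(183.54100681736563))
crop origin 201 138
156 [238.3 174.3] ((239.5, 178.0), (18.0, 17.0), 90.0) [ 0.5592 -0.2461  0.022 ]
177 [261.3 175.5] ((262.5, 178.0), (18.0, 17.0), 90.0) [ 0.5574 -0.27    0.022 ]
61 [252.9 199.2] ((253.0, 199.5), (5.0, 12.0), 90.0) [ 0.5317 -0.2608  0.022 ]
23 [251.9 230.7] ((252.0, 230.5), (3.0, 6.0), 90.0) [ 0.4954 -0.2589  0.022 ]
```

View pics/w3.png

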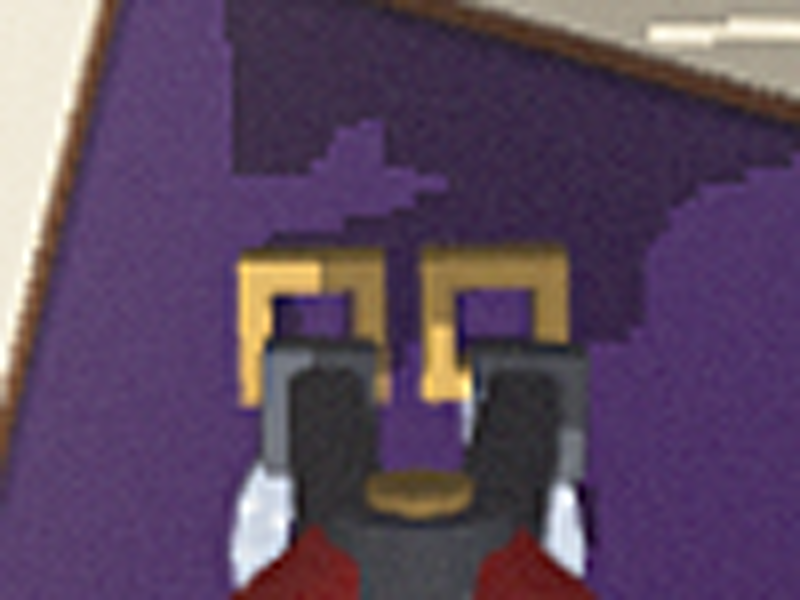

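The crop shows the eyes centred at crop (312,326) and (495,325). The pliers' shoulders are at about (322,343) and (527,343), a little too far right (-y) and towards the hub.

```bash
python3 - <<'E'
from m import *
s,M=st(); w=cam('wrist')
el=onz(w,240,178.75,.022,True);er=onz(w,262.9,178.6,.022,True)
print(el,er,(el+er)/2,M.T@((el+er)/2-s['ee_pos']))
for z in(.044,.048,.054):print(z,[(M.T@(onz(w,201+u/8,138+342/8,z,True)-s['ee_pos']))[:2].round(4) for u in(265,380,470,585)])
E
```

```text
t 8.0 p [ 0.5537 -0.2604  0.1906] yaw -1.41 tilt [-0.001  0.    -1.   ] F [ 0.3  0.4 -1.3] M [ 0.04 -0.03  0.01] op 0.066 g 10.0
[ 0.55494376 -0.24855103  0.022     ] [ 0.55454702 -0.27268488  0.022     ] [ 0.55474539 -0.26061795  0.022     ] [0.00126767 0.00026234 0.16863465]
0.044 [array([ 0.0043, -0.0167]), array([ 0.0043, -0.0026]), array([0.0043, 0.0084]), array([0.0043, 0.0225])]
0.048 [array([ 0.0052, -0.0165]), array([ 0.0052, -0.0026]), array([0.0052, 0.0083]), array([0.0053, 0.0222])]
0.054 [array([ 0.0067, -0.0161]), array([ 0.0067, -0.0025]), array([0.0067, 0.0081]), array([0.0067, 0.0217])]
```

Emit:
{"api": "apply_moves", "payload": {
  "motion": [0.003,-0.0025,0,0,0.256,0.003,-0.002,0,0,0.256,0.003,-0.002,0,0,0.256,0,0,0.01,0,0.256,0,0,0.01,0,0.256,0,0,0.01,0,0.256,0,0,0,0,0.256,0,0,0,0,0.256,0,0,0,0,0.256,0,0,0,0,0.256]
}}

```text
time: 8.88
ee_pos: [0.5577, -0.2578, 0.1791]
eef_rot: [3.141, -0.039, 0.0]
ft_force: [-0.3, -0.6, -1.6]
opening: 0.0655
grip_force: 10.0
```

```bash
python3 - <<'E'
from m import *
s,M=st(); w=cam('wrist'); u,v=252,184
a=cv2.resize(w['bgr'][v-30:v+15,u-30:u+30],(800,600),interpolation=cv2.INTER_CUBIC)
cv2.imwrite('pics/w4.png',a);print('crop origin',u-30,v-30)
E
```

```text
t 8.8833 p [ 0.5577 -0.2578  0.1791] yaw -1.41 tilt [ 0. -0. -1.] F [-0.3 -0.6 -1.6] M [0.06 0.05 0.02] op 0.0655 g 10.0
crop origin 222 154
```

View pics/w4.png

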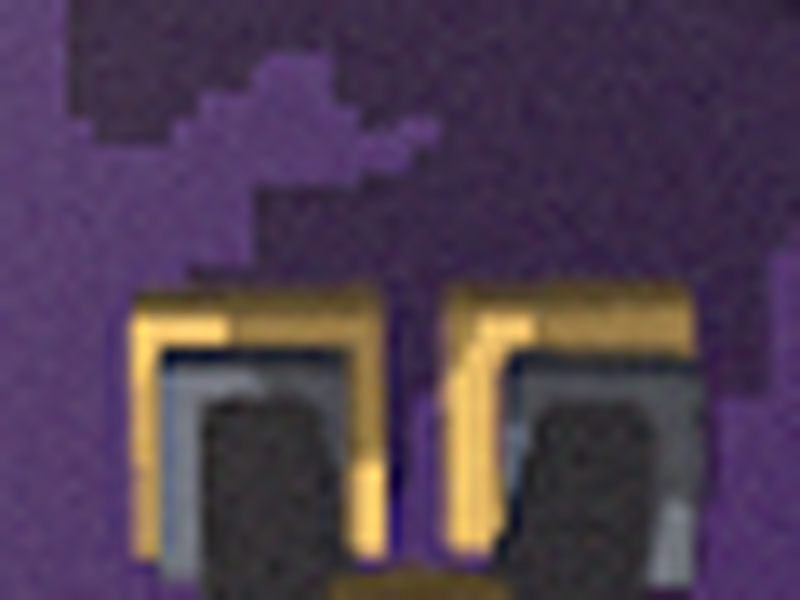

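The crop shows the eyes centred at crop (257,422) and (570,422). The shoulders span x 162-350 and 505-700, with their front edge at row 355. About 1 mm of lateral offset is left.

```bash
python3 - <<'E'
from m import *
s,M=st(); w=cam('wrist')
f=lambda u,v,z:(M.T@(onz(w,222+u/13.33,154+v/13.33,z,True)-s['ee_pos']))[:2].round(4)
zs=s['ee_pos'][2]-.151+.009
print('eye',f(413.5,290,.022),f(413.5,422,.022),f(413.5,555,.022),'front',f(429,352,zs),f(162,352,zs),f(350,352,zs),f(505,352,zs),f(700,352,zs))
E
```

```text
t 8.9333 p [ 0.5578 -0.2578  0.1792] yaw -1.41 tilt [ 0. -0. -1.] F [ 0.5  0.1 -2.4] M [ 0.06  0.   -0.1 ] op 0.0656 g 10.0
eye [0.0069 0.0019] [-0.0034  0.0019] [-0.014   0.0019] front [0.0057 0.0029] [ 0.0057 -0.0164] [ 0.0057 -0.0028] [0.0057 0.0084] [0.0058 0.0225]
```

Emit:
{"api": "apply_moves", "payload": {
  "motion": [0,-0.0025,0,0,0.256,0,0,0.005,0,0.256,0,0,0.005,0,0.256,0,0,0.005,0,0.256,0,0,0.005,0,0.256,0,0,0.0025,0,0.256,0,0,0.0025,0,0.256,0,0,0,0,0.256,0,0,0,0,0.256,0,0,0,0,0.256]
}}

```text
time: 9.82
ee_pos: [0.5577, -0.2568, 0.1691]
eef_rot: [3.141, -0.039, 0.0]
ft_force: [-0.0, 0.4, -1.5]
opening: 0.0656
grip_force: 10.0
```

Emit:
{"api": "apply_moves", "payload": {
  "motion": [0,0,0.0025,0,0.256,0,0,0.0025,0,0.256,0,0,0.0025,0,0.256,0,0,0.0025,0,0.256,0,0,0.0015,0,0.256,0,0,0,0,0.256,0,0,0,0,0.256,0,0,0,0,0.256,0,0,0,0,0.256,0,0,0,0,0.256]
}}

```text
time: 10.65
ee_pos: [0.5579, -0.2568, 0.1647]
eef_rot: [3.141, -0.038, 0.001]
ft_force: [-1.0, 0.6, 3.3]
opening: 0.0655
grip_force: 10.6
```

```bash
python3 - <<'E'
from m import *
s,M=st(); w=cam('wrist'); u,v=252,184
a=cv2.resize(w['bgr'][v-30:v+60,u-60:u+60],(800,600),interpolation=cv2.INTER_CUBIC)
cv2.imwrite('pics/w5.png',a);print('crop origin',u-60,v-30)
for b in blobs(w,(12,110,60),(35,255,255),(u-50,v-50,u+50,v+80),8):
    print(b[0],b[1].round(1),b[2])
E
```

```text
t 10.65 p [ 0.5579 -0.2568  0.1647] yaw -1.4 tilt [ 0. -0. -1.] F [-1.   0.6  3.3] M [0.13 0.1  0.02] op 0.0655 g 10.6
crop origin 192 154
292 [253.5 189.4] ((253.5, 190.49998474121094), (42.99999237060547, 22.999996185302734), 0.0)
39 [254.6 245.7] ((254.50003051757812, 246.00003051757812), (6.363960266113281, 6.363961219787598), 45.0)
```

Emit:
{"api": "apply_moves", "payload": {
  "motion": [0,0,0,0,0.3,0,0,0,0,0.34,0,0,0.0005,0,0.38,0,0,0.0005,0,0.42,0,0,0.0005,0,0.46,0,0,0.0005,0,0.5,0,0,0.0005,0,0.54,0,0,0.0005,0,0.58,0,0,0,0,0.62,0,0,0,0,0.66]
}}

```text
time: 11.53
ee_pos: [0.5597, -0.2602, 0.1668]
eef_rot: [3.136, -0.041, 0.01]
ft_force: [-0.7, -5.9, 18.2]
opening: 0.0313
grip_force: 21.0
```

Emit:
{"api": "apply_moves", "payload": {
  "motion": [0,0,0,0,0.72,0,0,0,0,0.72,0,0,0,0,0.72,0,0,0,0,0.72,0,0,0,0,0.72,0,0,0,0,0.72,0,0,0,0,0.72,0,0,0,0,0.72,0,0,0,0,0.72,0,0,0,0,0.72]
}}

```text
time: 12.37
ee_pos: [0.5595, -0.2602, 0.1667]
eef_rot: [3.136, -0.041, 0.009]
ft_force: [-2.1, -4.7, 17.8]
opening: 0.0273
grip_force: 39.9
```

```bash
python3 - <<'E'
from m import *
s,M=st(); w=cam('wrist'); u,v=252,184
a=cv2.resize(w['bgr'][v-40:v+80,u-80:u+80],(800,600),interpolation=cv2.INTER_CUBIC)
cv2.imwrite('pics/w6.png',a);print('crop origin',u-80,v-40)
E
```

```text
t 12.3667 p [ 0.5595 -0.2602  0.1667] yaw -1.51 tilt [ 0.006 -0.006 -1.   ] F [-2.1 -4.7 17.8] M [-1.33  0.47  0.01] op 0.0273 g 39.9
crop origin 172 144
```

View pics/w6.png

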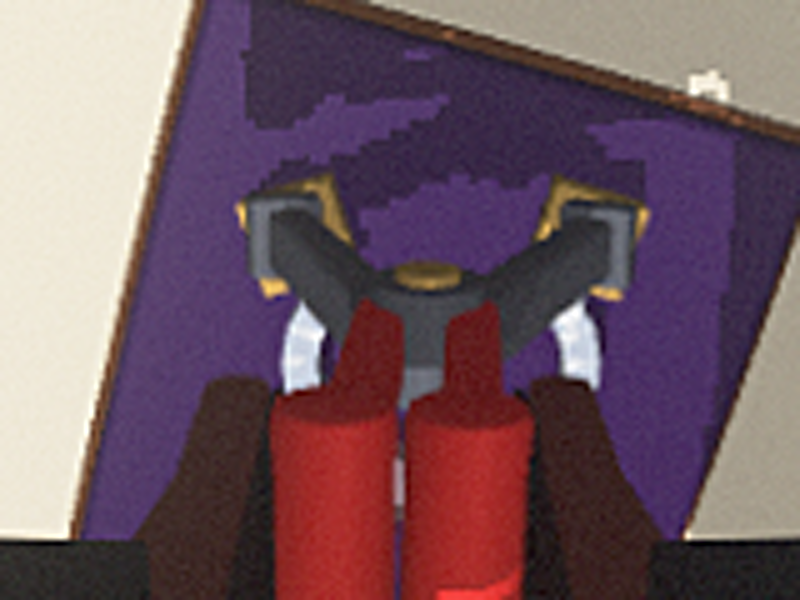

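The ring is spread: both eyes are hooked under the shoulders at crop (290,230) and (600,230), and the half rings are swung out. I lift it.

Emit:
{"api": "apply_moves", "payload": {
  "motion": [0,0,-0.004,0,0.72,0,0,-0.006,0,0.72,0,0,-0.01,0,0.72,0,0,-0.02,0,0.72,0,0,-0.03,0,0.72,0,0,-0.04,0,0.72,0,0,-0.05,0,0.72,0,0,-0.06,0,0.72,0,0,-0.06,0,0.72,0,0,-0.04,0,0.72]
}}

```text
time: 13.25
ee_pos: [0.5582, -0.2564, 0.2944]
eef_rot: [3.141, -0.038, 0.004]
ft_force: [1.0, 0.4, -2.8]
opening: 0.0267
grip_force: 40.0
```

```bash
python3 - <<'E'
from m import *
s,M=st(); w=cam('wrist'); t=cam('scene'); tp=cam('top')
# ring in scene & wrist
p=s['ee_pos']; 
u,v=map(int,proj(t,[p[0]-.02,p[1],p[2]-.15]));a=cv2.resize(t['bgr'][v-55:v+35,u-30:u+30],(400,600),interpolation=cv2.INTER_CUBIC)
b=cv2.resize(w['bgr'][140:260,212:292],(400,600),interpolation=cv2.INTER_CUBIC)
cv2.imwrite('pics/c7.png',np.hstack([a,b]));print(u,v)
# post: head and disc in wrist, top and scene
for n,c,box,f in(('w',w,(0,60,150,180),1),('top',tp,(270,180,320,230),0),('scene',t,(190,180,250,225),0)):
    for bl in blobs(c,(18,120,60),(35,255,255),box,20): print(n,bl[0],bl[1].round(1),bl[2])
cv2.imwrite('pics/top2.png',tp['bgr'])
E
```

```text
t 13.25 p [ 0.5582 -0.2564  0.2944] yaw -1.37 tilt [ 0.002 -0.    -1.   ] F [ 1.   0.4 -2.8] M [ 0.03 -0.08 -0.  ] op 0.0267 g 40.0
145 233
w 56 [118.1 164.9] ((116.75001525878906, 164.75001525878906), (33.23401641845703, 8.485280990600586), 45.0)
top 195 [297.2 201.4] ((297.5, 201.5), (15.0, 15.0), 90.0)
scene 195 [221.3 199.6] ((221.0, 199.5), (15.0, 14.0), 90.0)
```

View pics/c7.png

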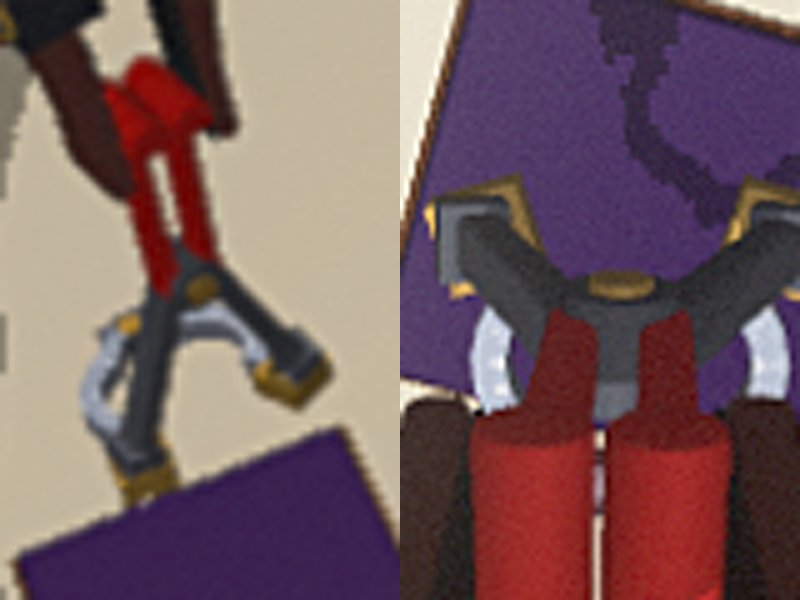

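The scene crop shows the ring hanging level on both tips at (150,480) and (290,375), clear of the pad. Next I look at the post from nearby.

Emit:
{"api": "apply_moves", "payload": {
  "motion": [-0.013,-0.03,0,0,0.72,-0.025,-0.055,0,0,0.72,-0.029,-0.065,0,0,0.72,-0.029,-0.065,0,0,0.72,-0.029,-0.065,0,0,0.72,-0.029,-0.065,0,0,0.72,-0.029,-0.065,0,0,0.72,-0.029,-0.065,0,0,0.72,-0.022,-0.05,0,0,0.72,-0.012,-0.03,0,0,0.72]
}}

```text
time: 14.23
ee_pos: [0.4623, -0.0292, 0.2899]
eef_rot: [-3.141, 0.033, 0.004]
ft_force: [0.3, -0.2, -3.3]
opening: 0.027
grip_force: 40.0
```

```bash
python3 - <<'E'
from m import *
s,M=st(); w=cam('wrist'); cv2.imwrite('pics/w8.png',w['bgr']); np.save('w8.npy',{k:np.asarray(v) for k,v in w.items()},allow_pickle=True)
print('pred head',proj(w,[.544,-.0325,.113],True), 'cam',w['position'], rot(w)[:,2])
hsv=cv2.cvtColor(w['bgr'],cv2.COLOR_BGR2HSV)
u,v=map(int,proj(w,[.544,-.0325,.113],True))
for dv in range(-75,76,5): print(dv, hsv[v+dv,u] if 0<=v+dv<384 else None, hsv[v,u+dv])
E
```

```text
t 14.2333 p [ 0.4623 -0.0292  0.2899] yaw -1.22 tilt [-0.003  0.001 -1.   ] F [ 0.3 -0.2 -3.3] M [ 0.04 -0.06  0.  ] op 0.027 g 40.0
pred head (np.float64(252.83305284254192), np.float64(101.21019010543186)) cam [ 0.53461059 -0.03087644  0.42633126] [-0.26917485  0.00591439 -0.96307316]
-75 [ 23  21 239] [ 20  27 237]
-70 [ 23  23 238] [ 21  28 238]
-65 [ 22  25 239] [ 22  24 238]
-60 [ 22  25 239] [ 21  25 239]
-55 [ 21  28 239] [ 23  24 236]
-50 [ 21  22 239] [ 22  24 237]
-45 [ 21  20 239] [ 24  26 238]
-40 [ 21  22 240] [ 22  24 241]
-35 [ 13 137 104] [ 10 132 116]
-30 [ 15 134 184] [ 14 133 171]
-25 [ 14 136 182] [ 14 131 171]
-20 [ 15 133 191] [ 14 129 164]
-15 [ 20 142 221] [ 20 140 135]
-10 [ 20 137 149] [ 19 138 144]
-5 [ 20 144 149] [ 20 139 145]
0 [ 19 141 148] [ 19 141 148]
5 [ 20 135 147] [ 20 136 150]
10 [ 19 132 147] [ 18 143 150]
15 [ 18 136 118] [ 21 140 148]
20 [ 14 121 112] [ 14 124 109]
25 [ 14 119 118] [ 15 128 120]
30 [ 15 123 110] [ 15 124 113]
35 [ 13 125  98] [ 14 122 113]
40 [ 17  52 112] [ 13  67 103]
45 [ 23  25 241] [ 20  41 170]
50 [ 21  25 238] [ 21  40 166]
55 [ 20  27 237] [ 20  37 167]
60 [ 20  25 237] [ 22  40 165]
65 [ 22  24 237] [ 21  37 166]
70 [ 21  26 239] [ 22  38 168]
75 [ 20  23 239] [ 21  37 164]
```

```bash
python3 - <<'E'
from m import *
w=np.load('w8.npy',allow_pickle=True).item(); w['cx']=float(w['cx']);
hsv=cv2.cvtColor(w['bgr'],cv2.COLOR_BGR2HSV)
def fit(m,z):
    c=max(cv2.findContours(m,cv2.RETR_EXTERNAL,cv2.CHAIN_APPROX_NONE)[0],key=cv2.contourArea)
    P=np.array([onz(w,*q[0],z,True)[:2] for q in cv2.convexHull(c)]).astype(np.float32)
    (x,y),r=cv2.minEnclosingCircle(P); A=np.c_[2*P,np.ones(len(P))]; k=np.linalg.lstsq(A,(P**2).sum(1),rcond=None)[0]
    return (x,y,r),k[:2],np.sqrt(k[2]+k[0]**2+k[1]**2)
k=np.zeros(hsv.shape[:2],np.uint8);k[55:150,200:305]=255
h=cv2.morphologyEx(cv2.inRange(hsv,(17,100,60),(25,255,255))&k,cv2.MORPH_OPEN,np.ones((5,5)))
for z in (.100,.108,.116):print('head',z,fit(h,z))
o=cv2.morphologyEx(cv2.inRange(hsv,(3,90,20),(25,255,255))&k,cv2.MORPH_OPEN,np.ones((5,5)))
for z in (.012,.065,.073,.081):print('obj',z,fit(o,z))
E
```

```text
head 0.1 ((0.5460243225097656, -0.033266209065914154, 0.019957490265369415), array([ 0.54590687, -0.03330764]), np.float64(0.019528018016058715))
head 0.108 ((0.5457446575164795, -0.03320760652422905, 0.019470753148198128), array([ 0.54562985, -0.03324805]), np.float64(0.019049326887025455))
head 0.116 ((0.545464813709259, -0.03314903751015663, 0.018983952701091766), array([ 0.54535303, -0.03318845]), np.float64(0.01857054972688598))
obj 0.012 ((0.5456068515777588, -0.03329259902238846, 0.054048724472522736), array([ 0.5456743 , -0.03311309]), np.float64(0.053639034395505755))
obj 0.065 ((0.5442002415657043, -0.03298347815871239, 0.047147754579782486), array([ 0.54425903, -0.03282697]), np.float64(0.0467777285221902))
obj 0.073 ((0.5439878106117249, -0.03293687105178833, 0.04610622301697731), array([ 0.5440454, -0.0327838]), np.float64(0.04574201911419921))
obj 0.081 ((0.5437755584716797, -0.03289026394486427, 0.04506451636552811), array([ 0.54383174, -0.0327406 ]), np.float64(0.04470637150897048))
```

```bash
python3 - <<'E'
import cv2
a=cv2.imread('pics/w8.png')[140:238,190:320]; cv2.imwrite('pics/w8c.png',cv2.resize(a,(780,588),interpolation=cv2.INTER_CUBIC))
E
```

```text
(no output)
```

View pics/w8c.png

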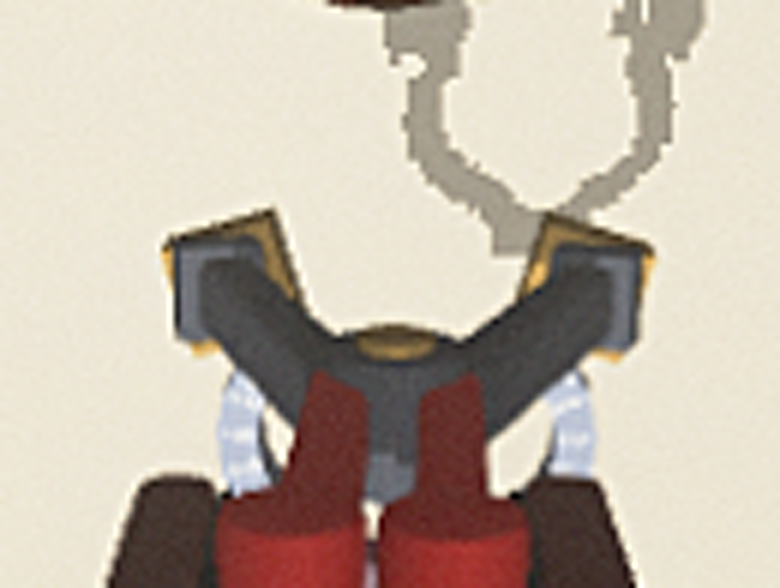

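The last crop shows the eyes' front corners at crop (275,210) and (545,212), and the outer corners at (163,245) and (655,245). The ring hangs sideways of the tool centre by a few mm, so I compute its centre from these corners.

```bash
python3 - <<'E'
from m import *
w=np.load('w8.npy',allow_pickle=True).item(); s,M=st()
s0=np.array([.4623,-.0292,.2899])
for z in(.147,.150,.153):
    f=lambda u,v:(M.T@(onz(w,190+u/6,140+v/6,z,True)-s0))[:2]*1000
    a,b,c,d=f(163,245),f(275,210),f(545,212),f(655,245)
    print(z,a.round(1),b.round(1),c.round(1),d.round(1),'mid',((a+d)/2).round(1),((b+c)/2).round(1),'arms',f(218,430).round(1),f(595,430).round(1))
for th in(.26,.3,.33,.36):
    g=.1974+th; e=np.array([61.2*np.cos(g)-29,61.2*np.sin(g)]); r=lambda x,y:e+np.array([x*np.cos(th)-y*np.sin(th),x*np.sin(th)+y*np.cos(th)])
    print(th,e.round(1),'outer',r(9.5,9.5).round(1),'front',r(9.5,-9.5).round(1))
E
```

```text
t 14.2833 p [ 0.4623 -0.0279  0.2903] yaw -1.14 tilt [-0.002  0.001 -1.   ] F [-0.9  1.3 -2.2] M [0.13 0.12 0.02] op 0.0268 g 40.0
0.147 [  5.  -32.9] [ 10.8 -14.7] [10.5 28.7] [ 5.1 46.9] mid [5.1 7. ] [10.6  7. ] arms [-26.6 -24.7] [-26.7  38.2]
0.15 [  5.8 -32.5] [ 11.4 -14.5] [11.2 28.4] [ 5.8 46.4] mid [5.8 6.9] [11.3  7. ] arms [-25.6 -24.4] [-25.6  37.8]
0.153 [  6.5 -32.2] [ 12.1 -14.3] [11.8 28.1] [ 6.5 45.9] mid [6.5 6.8] [12.   6.9] arms [-24.5 -24.2] [-24.6  37.3]
0.26 [25.9 27. ] outer [32.6 38.6] front [37.5 20.3]
0.3 [24.8 29.2] outer [31.1 41.1] front [36.7 22.9]
0.33 [23.9 30.8] outer [29.8 42.9] front [35.9 24.9]
0.36 [22.9 32.4] outer [28.5 44.6] front [35.2 26.8]
```

Emit:
{"api": "apply_moves", "payload": {
  "motion": [0.015,-0.0015,0,0,0.72,0.03,-0.002,0,0,0.72,0.035,-0.002,0,0,0.72,0.04,-0.002,0,0,0.72,0.04,-0.002,0,0,0.72,0.04,-0.002,0,0,0.72,0.035,0,0,0,0.72,0.023,0,0,0,0.72,0.015,0,0,0,0.72,0,0,0,0,0.72]
}}

```text
time: 15.12
ee_pos: [0.5753, -0.0314, 0.2903]
eef_rot: [-3.141, 0.041, 0.001]
ft_force: [-0.3, -0.1, -2.9]
opening: 0.0271
grip_force: 40.0
```

```bash
python3 - <<'E'
from m import *
s,M=st(); w=cam('wrist'); t=cam('scene'); np.save('w9.npy',w,allow_pickle=True)
s0=s['ee_pos']
# visible brass blobs below/around the pliers in wrist (head seen between jaws?) and eyes
for b in blobs(w,(12,100,50),(35,255,255),(180,120,330,260),10): print(b[0],b[1].round(1),b[2])
print('post head pred in wrist',proj(w,[.5456,-.0332,.108],True))
for b in blobs(t,(15,110,50),(35,255,255),(180,120,290,240),10): print('scene',b[0],b[1].round(1),b[2])
print('scene pred head top',proj(t,[.5456,-.0332,.113]),'foot',proj(t,[.5456,-.0332,.012]))
E
```

```text
t 15.1167 p [ 0.5753 -0.0314  0.2903] yaw -1.48 tilt [-0.001  0.    -1.   ] F [-0.3 -0.1 -2.9] M [ 0.09  0.02 -0.01] op 0.0271 g 40.0
21 [258.6 148.1] ((258.6000061035156, 147.8000030517578), (3.7947328090667725, 10.75174331665039), 71.56504821777344)
26 [249.6 152.2] ((249.6384735107422, 152.49232482910156), (6.449805736541748, 9.302604675292969), 60.2551155090332)
48 [267.2 153.2] ((268.2919616699219, 153.1970672607422), (16.91628074645996, 7.8600897789001465), 19.98310661315918)
1688 [256.7 177.2] ((259.29949951171875, 177.19287109375), (43.318206787109375, 76.51933288574219), 85.91438293457031)
14 [286.4 171.2] ((286.50006103515625, 171.50003051757812), (5.81377649307251, 4.0249223709106445), 26.56505012512207)
15 [217.5 183.1] ((217.0, 183.5), (7.0, 2.0), 90.0)
65 [224.3 201.6] ((225.20001220703125, 202.10000610351562), (12.965338706970215, 6.640783309936523), 71.56504821777344)
32 [235.9 211.8] ((236.20001220703125, 211.90000915527344), (9.838699340820312, 4.0249223709106445), 63.43495178222656)
62 [276.  212.5] ((275.7500305175781, 212.75), (4.949747562408447, 14.1421356201171
[... 363 characters left out ...]
3 132.1] ((217.00003051757812, 132.00001525878906), (7.155416965484619, 3.5777084827423096), 63.43495178222656)
scene 780 [276.2 166.3] ((276.6701354980469, 164.11204528808594), (30.98393440246582, 35.428611755371094), 14.931416511535645)
scene 32 [233.8 189.9] ((234.0, 190.0), (4.0, 8.0), 90.0)
scene 478 [222.2 206.8] ((222.09756469726562, 207.3780517578125), (25.92484474182129, 26.08102035522461), 38.65980911254883)
scene 61 [223.7 227.4] ((223.80397033691406, 226.4953155517578), (9.009479522705078, 23.26004981994629), 85.03025817871094)
scene pred head top (np.float64(221.19000889860575), np.float64(195.24170098426265)) foot (np.float64(223.47728289544153), np.float64(220.85871543977117))
```

Emit:
{"api": "apply_moves", "payload": {
  "motion": [0,0,0,0,0.72,0,0,0,0,0.72,0,0,0,0,0.72,0,0,0,0,0.72,0,0,0,0,0.72,0,0,0,0,0.72,0,0,0,0,0.72,0,0,0,0,0.72,0,0,0,0,0.72,0,0,0,0,0.72]
}}

```text
time: 16.05
ee_pos: [0.574, -0.0305, 0.2912]
eef_rot: [3.141, -0.039, -0.0]
ft_force: [0.3, -0.5, -1.7]
opening: 0.0268
grip_force: 40.0
```

```bash
python3 - <<'E'
from m import *
s,M=st(); w=cam('wrist'); s2,_=st()
T=lambda u,v,z:(M.T@(onz(w,u,v,z,True)-s['ee_pos']))[:2]*1000
hsv=cv2.cvtColor(w['bgr'],cv2.COLOR_BGR2HSV)
# brass mask: eyes' extreme outer corners and arms (bluish white)
m=cv2.inRange(hsv,(95,15,120),(130,120,255));
for b in blobs(w,(95,15,120),(130,120,255),(180,150,340,260),15): print('arm',b[0],b[1].round(1),b[2])
print('head axis pred tool frame', (M.T@(np.array([.5456,-.0332,.108])-s['ee_pos']))[:2]*1000)
hm=cv2.inRange(hsv,(12,90,50),(35,255,255))
r=[hm[v,200:320] for v in range(165,215,6)]
for v,x in zip(range(165,215,6),r): print(v,''.join('#' if q else '.' for q in x))
E
```

```text
t 16.05 p [ 0.574  -0.0305  0.2912] yaw -1.41 tilt [-0. -0. -1.] F [ 0.3 -0.5 -1.7] M [ 0.01 -0.03 -0.01] op 0.0268 g 40.0
t 16.1 p [ 0.574  -0.0305  0.2912] yaw -1.41 tilt [-0. -0. -1.] F [ 0.1  0.6 -2.3] M [ 0.04 -0.01 -0.04] op 0.0266 g 40.0
arm 100 [230.  212.4] ((230.07057189941406, 211.91761779785156), (19.941089630126953, 6.902685165405273), 85.60128784179688)
arm 89 [285.  210.9] ((284.75518798828125, 210.5620880126953), (17.190414428710938, 6.7266845703125), 85.2363510131836)
head axis pred tool frame [-28.34603101   3.37127336]
165 ...............................#...#######################################....#...#.....................................
171 .......................##.#.####################################################.#....###...............................
177 .....................#..####.##############################################################.............................
183 .................##...............################################################...............##.....................
189 ......................................#######################################...........................................
195 .............................................####.###################...................................................
201 .......................######...........................................................................................
207 .........................#.........#...........................................##.......................................
213 ...................................####.................................#######.........................................
```

Emit:
{"api": "apply_moves", "payload": {
  "motion": [-0.003,-0.0045,0,0,0.72,-0.003,-0.0045,0,0,0.72,0,0,0.005,0,0.72,0,0,0.01,0,0.72,0,0,0.01,0,0.72,0,0,0.01,0,0.72,0,0,0.01,0,0.72,0,0,0.01,0,0.72,0,0,0,0,0.72,0,0,0,0,0.72]
}}

```text
time: 16.93
ee_pos: [0.5716, -0.0269, 0.2689]
eef_rot: [-3.141, 0.038, 0.001]
ft_force: [1.5, -0.4, -1.5]
opening: 0.027
grip_force: 40.0
```

```bash
python3 - <<'E'
from m import *
s,M=st(); t=cam('scene')
# scene: head + ring; print mask around the head: B=brass, W=ring white, D=wood
hsv=cv2.cvtColor(t['bgr'],cv2.COLOR_BGR2HSV)
for v in range(172,216,1):
    print(v,''.join('B' if 17<=h<=30 and S>110 else 'd' if h<17 and S>90 else 'W' if S<70 and 90<h<135 and V>100 else 'k' if V<70 else '.' for h,S,V in hsv[v,185:260]))
E
```

```text
t 16.9333 p [ 0.5716 -0.0269  0.2689] yaw -1.4 tilt [-0.001  0.    -1.   ] F [ 1.5 -0.4 -1.5] M [ 0.07 -0.    0.02] op 0.027 g 40.0
172 .....................................ddddddddd............................d
173 .....................................ddd.ddddd............................d
174 ......................................dddddddd...........................dd
175 ......................................ddddd.ddd..........................dd
176 ......................................dddd.kk............................dd
177 ......................................dddd.kkk...........................dd
178 ......................................dddd.kkkk...........................d
179 ......................................ddd.k.BBk............................
180 ......................................k.d.kBBBB............................
181 ......................................kkkkkBBBkk...........................
182 ......................................kkkk.k.kkk...........................
183 .....................................kkkk.....kkk..........................
184 ....
[... 1851 characters left out ...]
.......dddddddddBBBBBBBBB...dddddddddd......................
208 ......................dddddddddBBB.........ddddddddd.......................
209 ......................ddddddddddB.........dddddddddd.......................
210 .......................ddddddddddd......dddddddddddd.......................
211 .......................dddddddddddddddddddddddddddd........................
212 .......................ddddddddddddddddddddddddddddd.......................
213 ........................ddddddddddddddddddddddddddddd......................
214 ........................ddddddddddddddddddddddddddddddd....................
215 ........................ddddddddddddddddddddddddd.ddddd....................
```

Ring is around the head as seen from the scene camera. I keep descending.

Emit:
{"api": "apply_moves", "payload": {
  "motion": [0,0,0.005,0,0.72,0,0,0.005,0,0.72,0,0,0.006,0,0.72,0,0,0.006,0,0.72,0,0,0.006,0,0.72,0,0,0.006,0,0.72,0,0,0.006,0,0.72,0,0,0,0,0.72,0,0,0,0,0.72,0,0,0,0,0.72]
}}

```text
time: 17.82
ee_pos: [0.5718, -0.0269, 0.2533]
eef_rot: [3.141, -0.038, 0.0]
ft_force: [-0.7, 1.3, -2.3]
opening: 0.0266
grip_force: 40.0
```

Emit:
{"api": "apply_moves", "payload": {
  "motion": [0,0,0.006,0,0.72,0,0,0.006,0,0.72,0,0,0.006,0,0.72,0,0,0.006,0,0.72,0,0,0.006,0,0.72,0,0,0.005,0,0.72,0,0,0.005,0,0.72,0,0,0,0,0.72,0,0,0,0,0.72,0,0,0,0,0.72]
}}

```text
time: 18.65
ee_pos: [0.5718, -0.0268, 0.2374]
eef_rot: [3.141, -0.038, 0.0]
ft_force: [0.3, -0.8, -2.7]
opening: 0.0268
grip_force: 40.0
```

```bash
cat > asc.py <<'E'
from m import *
import sys
def asc(t,v0,v1,u0,u1):
    hsv=cv2.cvtColor(t['bgr'],cv2.COLOR_BGR2HSV)
    for v in range(v0,v1):
        print(v,''.join('r' if (h<9 or h>172) and S>150 else 'B' if 17<=h<=30 and S>110 else 'd' if h<17 and S>90 else 'W' if S<70 and 90<h<135 and V>100 else 'k' if V<70 else '.' for h,S,V in hsv[v,u0:u1]))
E
python3 -c "
from asc import *
st();asc(cam('scene'),184,220,195,250)"
```

```text
t 18.65 p [ 0.5718 -0.0268  0.2374] yaw -1.4 tilt [ 0. -0. -1.] F [ 0.3 -0.8 -2.7] M [0.09 0.   0.07] op 0.0268 g 40.0
184 ............................drrrrrrrr..................
185 ............................drrrr..rr..................
186 ............................drrrr.kkk..................
187 .............................rrrrkkkk..................
188 .............................rrrrkkBB..................
189 ..............................rr.kBBBk.................
190 .............................kk.kkBBBk.................
191 ............................kkkkkkkkkkk................
192 ........................BBBBkkkk....kkk................
193 ......................BBBBB.kkkk.....kkk...............
194 .....................BBBBBB.kkk.......kk...............
195 ....................BBBBBBBkkkkBB.....kkk..............
196 ...................BBBBBBB.kkkkBB.WW...kk..............
197 ................WWWBBBBBBB.kkkkBB.WWW..kkk.............
198 ................WWW.BBBBBBkkkkdBB.WWW..kkkk............
199 ................WWW.BBBBB.kkkk.BBB.WWWWkkkk............
200 ................W
[... 478 characters left out ...]
d.WWWWWWkkkkk.....ddddddddd.............
209 ............ddddd..WW...kkkk....dddddddddd.............
210 ............ddddd....kk..kkk..dddddddddddd.............
211 .............dddddddB.k...kk.dddddddddddd..............
212 .............dddddddBB.kkkkkBBdddddddddddd.............
213 ..............ddddddBBB.kkBBBBddddddddddddd............
214 ..............dddddddBBBBBBBBBddddddddddddddd..........
215 ..............dddddddBBBBBBBBBddddddddd.ddddd..........
216 .............dddddddddBBBBBBdddddddddd..dddddd.........
217 ............dddd..ddddBBBdddddddddddd.W.ddddddd........
218 ............dddd.W.dddddddddddddddddd..dddddddd........
219 ...........dddddd.W.dddddddddddddddd...dddddddd........
```

Emit:
{"api": "apply_moves", "payload": {
  "motion": [0,0,0.003,0,0.72,0,0,0.003,0,0.72,0,0,0.003,0,0.72,0,0,0.003,0,0.72,0,0,0.002,0,0.72,0,0,0,0,0.72,0,0,0,0,0.72,0,0,0,0,0.72,0,0,0,0,0.72,0,0,0,0,0.72]
}}

```text
time: 19.53
ee_pos: [0.5717, -0.0268, 0.2317]
eef_rot: [-3.141, 0.039, -0.0]
ft_force: [-1.4, -0.8, -1.7]
opening: 0.0268
grip_force: 40.0
```

Emit:
{"api": "apply_moves", "payload": {
  "motion": [0,0,0.002,0,0.72,0,0,0.002,0,0.72,0,0,0.002,0,0.72,0,0,0.002,0,0.72,0,0,0.002,0,0.72,0,0,0,0,0.72,0,0,0,0,0.72,0,0,0,0,0.72,0,0,0,0,0.72,0,0,0,0,0.72]
}}

```text
time: 20.37
ee_pos: [0.5733, -0.0272, 0.23]
eef_rot: [3.141, -0.039, 0.007]
ft_force: [-0.4, -1.8, 10.4]
opening: 0.0268
grip_force: 40.0
```

```bash
python3 -c "
from asc import *
st();t=cam('scene');asc(t,184,225,195,250)
for D in(.065,.07,.075,.08):
    a=np.linspace(0,6.28,60)
    q=np.array([proj(t,[.5456+.0175*np.cos(x),-.0332+.0175*np.sin(x),D+.04]) for x in a]);d=np.array([proj(t,[.5456+.042*np.cos(x),-.0332+.042*np.sin(x),D]) for x in a])
    print(D,'head top rows',q[:,1].min(),q[:,1].max(),'cols',q[:,0].min()-195,q[:,0].max()-195,'disc',d[:,1].min(),d[:,1].max(),d[:,0].min()-195,d[:,0].max()-195)
"
```

```text
t 20.3667 p [ 0.5733 -0.0272  0.23  ] yaw -1.43 tilt [ 0.005 -0.001 -1.   ] F [-0.4 -1.8 10.4] M [-0.15  0.2  -0.01] op 0.0268 g 40.0
184 .............................rrrrrrrr..................
185 .............................rrrrrrrr..................
186 .............................drrrrrrrd.................
187 .............................drrrr.rrd.................
188 .............................rrrr.kkd..................
189 .............................rrrr.kkk..................
190 .............................rrrr.k.B..................
191 .............................drrrk.BBk.................
192 ........................BBBB.k.rkkBBBkk................
193 ......................BBBBBB.kkkkkkBkkk................
194 .....................BBBBBBB.kkkk...kkkk...............
195 ....................BBBBBBBBkkkk.....kkk...............
196 ....................BBBBBBB.kkkkB.....kkk..............
197 ...................BBBBBBBB.kkkkB.W...kkk..............
198 .................WW.BBBBBBBkkkkkB.WW.dkkkk.............
199 .................WW.BBBBBB.kkkkkB.WWW.dkkkk............
200 ..
[... 1506 characters left out ...]
op rows 192.7754705582627 202.14642719333077 cols 19.734500643580873 33.02214039923109 disc 196.9293286938926 219.44465177945952 11.78388706883851 42.79909547184744
0.07 head top rows 191.42838327613384 200.79779938337697 cols 19.590676630302454 32.925252082149115 disc 195.6547052623542 218.17092415208947 11.616153576231454 42.7381945726913
0.075 head top rows 190.07189889010695 199.43951871184566 cols 19.445836031108115 32.827679930335705 disc 194.37157867229607 216.88817370848082 11.447262818172646 42.67687491889356
0.08 head top rows 188.7059187265717 198.07148117035652 cols 19.299968029526497 32.729416678425025 disc 193.07986355063858 215.5963042342791 11.277202776495216 42.6151321765181
```

```bash
python3 -c "
from m import *
t=cam('scene');th=.28;g=.1974+th
e=np.array([61.2*np.cos(g)-29,61.2*np.sin(g)]);Rm=np.array([[np.cos(th),-np.sin(th)],[np.sin(th),np.cos(th)]])
C=np.array([e+Rm@np.array(k) for k in((9.5,9.5),(9.5,-9.5),(-9.5,9.5),(-9.5,-9.5))])/1000
y=np.radians(-1.4);Y=np.array([[np.cos(y),-np.sin(y)],[np.sin(y),np.cos(y)]])
for z in(.065,.07,.075,.08):
  o=[]
  for sg in(1,-1):
    q=np.array([proj(t,[*(Y@(c*[1,sg])+[.546,-.033]),z]) for c in C]);q2=np.array([proj(t,[*(Y@(c*[1,sg])+[.546,-.033]),z+.01]) for c in C])
    o.append((q[:,1].max().round(1),q[:,0].min().round(1)-195,q[:,0].max().round(1)-195,q2[:,1].min().round(1)))
  print(z,'+y low row,cols,toprow',o[0],'-y',o[1])
"
```

```text
0.065 +y low row,cols,toprow (np.float64(210.8), np.float64(36.599999999999994), np.float64(46.19999999999999), np.float64(201.4)) -y (np.float64(222.0), np.float64(21.099999999999994), np.float64(30.69999999999999), np.float64(212.1))
0.07 +y low row,cols,toprow (np.float64(209.6), np.float64(36.5), np.float64(46.19999999999999), np.float64(200.1)) -y (np.float64(220.7), np.float64(20.900000000000006), np.float64(30.599999999999994), np.float64(210.8))
0.075 +y low row,cols,toprow (np.float64(208.3), np.float64(36.5), np.float64(46.099999999999994), np.float64(198.8)) -y (np.float64(219.4), np.float64(20.80000000000001), np.float64(30.400000000000006), np.float64(209.5))
0.08 +y low row,cols,toprow (np.float64(207.0), np.float64(36.400000000000006), np.float64(46.099999999999994), np.float64(197.5)) -y (np.float64(218.1), np.float64(20.599999999999994), np.float64(30.30000000000001), np.float64(208.2))
```

Contact at TCP z 0.230: force rises stiffly (about 5 N/mm), and the scene view puts the ring underside at about 0.074, so it is resting on the disc. I press slightly, then let it close while following the eyes +x by 5.5 mm.

Emit:
{"api": "apply_moves", "payload": {
  "motion": [0,0,0.002,0,0.72,0,0,0,0,0.72,0,0,0,0,0.69,0.001,0,0,0,0.66,0.001,0,0,0,0.63,0.001,0,0,0,0.6,0.001,0,0,0,0.57,0.001,0,0,0,0.54,0.001,0,0,0,0.51,0.001,0,0,0,0.48]
}}

```text
time: 21.3
ee_pos: [0.5762, -0.0267, 0.2294]
eef_rot: [3.141, -0.039, 0.008]
ft_force: [0.1, -1.0, 11.8]
opening: 0.0451
grip_force: 12.5
```

```bash
python3 -c "
from asc import *
st();asc(cam('scene'),190,225,200,245)"
```

```text
t 21.3 p [ 0.5762 -0.0267  0.2294] yaw -1.41 tilt [ 0.005 -0.    -1.   ] F [ 0.1 -1.  11.8] M [-0.02  0.31  0.  ] op 0.0451 g 12.5
190 .........................drrrkkBB............
191 ..........................rrrkkBB............
192 ...................BBBBBBkk.kkkBBk...........
193 .................BBBBBBBBkkkkkkkkkk..........
194 ................BBBBBBBB.kkkk..kkkk..........
195 ...............BBBBBBBBB.kkk....kkk..........
196 ...............BBBBBBBBB.kkk....kkk..........
197 ..............BBBBBBBBBBkkkk....kkkk.........
198 ..............BBBBBBBBBBkkkk...ddkkk.........
199 ............WW.BBBBBBBB.kkkk.WW.dkkk.........
200 ............WW.BBBBBBBB.kkkk.WWWdkkkk........
201 ..........d.WWWBBBBBBBBkkkkk.WWW..kkkk.......
202 .........ddd.WWBBBBBBBBkkkkkB.WW.kkkkk.......
203 .........ddd.WWdBBBBBB.kkkkkB...Bkkkkkk......
204 ........dddd.WW.BBBBBBkkkkkkB..BBBkkkkk......
205 ........dddd.WW.BBBBBBkkkkkBddBBBBBkkkB......
206 .......ddddd.WW.BBBBBBkkkkkkddBBBBBBBBB......
207 .......ddddd.WWW..BBBBkkkkk.dddBBBBBBB.......
208 .......ddddd.WWWWWWW..kkkkk.dddddBBBB........
209 .......dddddd.WWWWWW..kkkkkddddddddBB........
210 .......ddddddd.........kkkkdddddddddd........
211 ........ddddddd.....k...kkkBdddddddd.........
212 ........dddddddd...BBk..kkkBBdddddddd........
213 .........ddddddddddBB.kkkkBBBBdddddddd.......
214 .........ddddddddddBBBB.BBBBBBdddddddddd.....
215 .........dddddddddddBBBBBBBBBBdddd.ddddd.....
216 ........dddddddddddddBBBBBBBBdddd..dddddd....
217 .......dddd..dddddddddBBBBBddddd.W.ddddddd...
218 .......dddd.W.dddddddddBBddddddd..dddddddd...
219 ......dddddd.W.dddddddddddddddd...dddddddd...
220 ......ddddddd.W.ddddddddddddd.W..dddddddddd..
221 .....ddddddddd.WW.ddddddddd.WWW.ddddddddddd..
222 .....dddddddddd.WWWWW...WWWWW..dddBBddddddd..
223 .....dddddddBdddB..WWWWWWW...BddddBBddddddd..
224 .....dddddddBBddddBB.....BBBdddd.BBdddddddd..
```

Emit:
{"api": "apply_moves", "payload": {
  "motion": [0.001,0,0,0,0.45,0.001,0,0,0,0.42,0.001,0,0,0,0.39,0.001,0,0,0,0.36,0.001,0,0,0,0.33,0.001,0,0,0,0.3,0.001,0,0,0,0.28,0,0,0,0,0.264,0,0,0,0,0.256,0,0,0,0,0.256]
}}

```text
time: 22.18
ee_pos: [0.5777, -0.0271, 0.2274]
eef_rot: [3.141, -0.039, 0.002]
ft_force: [0.4, -1.2, 5.2]
opening: 0.0655
grip_force: 7.5
```

```bash
python3 -c "
from asc import *
st();asc(cam('scene'),188,225,200,245)"
```

```text
t 22.1833 p [ 0.5777 -0.0271  0.2274] yaw -1.42 tilt [ 0.001 -0.    -1.   ] F [ 0.4 -1.2  5.2] M [-0.04  0.16 -0.  ] op 0.0655 g 7.5
188 .........................rrrr.kkkk...........
189 .........................drrr.kkBk...........
190 ..........................rrrkkBBB...........
191 ..........................drrkkBBB...........
192 ...................BBBBBB.k.rkkBBk...........
193 .................BBBBBBBBBkkkkkkkk...........
194 ................BBBBBBBBBBkkkkkkkk...........
195 ...............BBBBBBBBBBBkkkkkkkk...........
196 ...............BBBBBBBBBB.kkkkkkkkk..........
197 ...............BBBBBBBBBB.kkkk.kkk...........
198 .............BBBBBBBBBBBB.kkkkkkkkk..........
199 ............BBBBBBBBBBBBB.kkk.dkkkk..........
200 ..........WW...BBBBBBBBBBkkkk.dkkkk..........
201 ...........WWWWBBBBBBBBBBkkkk...kkk..........
202 ..........kWWWWBBBBBBBBBBkkkk..dkkk..........
203 .........dd.WWWdBBBBBBBBBkkkk.W.kkkk.........
204 ........ddd.WWW.BBBBBBBBBkkkkk..kkkk.........
205 ........ddddWWW.BBBBBBBBBkkkkk.kkkkkk........
206 .......ddddd.WWW.BBBBBBBBkkkkkBBkkkkkB.......
207 .......dddddd
[... 182 characters left out ...]

211 ........ddddddd........B.kkkkkBBBdBd.........
212 ........ddddddddd.....BBBkkkkBBBBdddd........
213 .........dddddddddddddBBBBBBBBBBdddddd.......
214 .........dddddddddddddBBBBBBBBBBddddddd......
215 .........ddddddddddddddBBBBBBBBddd.ddddd.....
216 ........dddddddddddddddddBBBBBddd..dddddd....
217 .......dddd..dddddddddddddBBBddd.W.ddddddd...
218 .......dddd.W.dddddddddddddddddd..dddddddd...
219 ......dddddd.W.dddddddddddddddd...dddddddd...
220 ......ddddddd.W.ddddddddddddd.W..dddddddddd..
221 .....ddddddddd.WW.ddddddddd.WWW.ddddddddddd..
222 .....dddddddddd.WWWWW...WWWWW..dddBBddddddd..
223 .....dddddddBdddB..WWWWWWW...dddddBdddddddd..
224 .....dddddddBBddddBB.....BBBdddd.BBdddddddd..
```

```bash
python3 -c "
from m import *
t=cam('scene')
y=np.radians(-1.4);Y=np.array([[np.cos(y),-np.sin(y)],[np.sin(y),np.cos(y)]])
for th in(0,.05,.1,.15):
  g=.1974+th;e=np.array([61.2*np.cos(g)-29,61.2*np.sin(g)]);Rm=np.array([[np.cos(th),-np.sin(th)],[np.sin(th),np.cos(th)]])
  C=np.array([e+Rm@np.array(k) for k in((9.5,9.5),(9.5,-9.5),(-9.5,9.5),(-9.5,-9.5))])/1000
  for z in(.07,.075):
   o=[]
   for sg in(1,-1):
    q=np.array([proj(t,[*(Y@(c*[1,sg])+[.5456,-.0332]),zz]) for c in C for zz in(z,z+.01)])-[200,0]
    o.append(np.r_[q.min(0),q.max(0)].round(1))
   print(th,z,'+y',o[0],'-y',o[1])
"
```

```text
0 0.07 +y [ 28.  204.   38.3 213.9] -y [ 21.2 208.6  31.7 218.7]
0 0.075 +y [ 27.9 202.7  38.2 212.6] -y [ 21.1 207.3  31.6 217.4]
0.05 0.07 +y [ 28.7 203.3  38.9 213.2] -y [ 20.2 209.1  30.6 219.2]
0.05 0.075 +y [ 28.6 202.   38.9 211.9] -y [ 20.1 207.8  30.5 217.9]
0.1 0.07 +y [ 29.3 202.6  39.5 212.4] -y [ 19.2 209.5  29.6 219.6]
0.1 0.075 +y [ 29.2 201.3  39.4 211.1] -y [ 19.1 208.2  29.5 218.3]
0.15 0.07 +y [ 29.9 201.9  40.  211.7] -y [ 18.2 209.9  28.4 220. ]
0.15 0.075 +y [ 29.8 200.6  40.  210.4] -y [ 18.1 208.6  28.4 218.7]
```

The eyes match the fully closed ring at z about 0.075, so it is in the groove. I withdraw the tips.

Emit:
{"api": "apply_moves", "payload": {
  "motion": [0,0,-0.003,0,0.256,0,0,-0.004,0,0.256,0,0,-0.004,0,0.256,0,0,-0.005,0,0.256,0,0,-0.005,0,0.256,0,0,-0.006,0,0.256,0,0,-0.006,0,0.256,0,0,-0.006,0,0.256,0,0,-0.006,0,0.256,0,0,0,0,0.256]
}}

```text
time: 23.12
ee_pos: [0.5776, -0.0269, 0.2455]
eef_rot: [3.141, -0.038, 0.001]
ft_force: [0.3, 0.4, -1.1]
opening: 0.0655
grip_force: 10.0
```

```bash
python3 -c "
from asc import *
st();asc(cam('scene'),170,222,195,245)"
```

```text
t 23.1167 p [ 0.5776 -0.0269  0.2455] yaw -1.4 tilt [ 0.001 -0.    -1.   ] F [ 0.3  0.4 -1.1] M [ 0.06 -0.06 -0.03] op 0.0655 g 10.0
170 ..................ddddddddrrrrr......drrrd........
171 ..................ddddddddrrrrr......rrrrd........
172 ...................rddddddrrrrd......rrrr.........
173 ...................rddddddrrrd......drrrr.........
174 ...................rddddddrrrd......drrrr.........
175 ....................ddddddrrrr......rrrrd.........
176 .....................drddddrrrd.....rrrrd.........
177 ......................kddddrrrr.....rrrr..........
178 ........................dk..rrrd...drrrr..........
179 ............................drrr...rrrrd..........
180 ............................drrr....rrrd..........
181 .............................rrrr..k.rrd..........
182 .............................drrr..kkkd...........
183 ..............................rrrr.kkkk...........
184 ..............................drrrkkkBB...........
185 ..............................drrrkkBBB...........
186 ...............................drrkkBBB...........
187 ............................
[... 1192 characters left out ...]
..ddddddd..WWWWWWWWWW.BBBBBBBBBB........
210 ............dddddddd....WWWWWW.BBBBBBBBBBB........
211 .............dddddddd.........BBBBBBBBBBB.........
212 .............ddddddddd.......BBBBBBBBBBBdd........
213 ..............ddddddddddddddBBBBBBBBBBBdddd.......
214 ..............ddddddddddddddBBBBBBBBBBddddddd.....
215 ..............dddddddddddddddBBBBBBBBdd.ddddd.....
216 .............dddddddddddddddddBBBBBBdd..dddddd....
217 ............dddd..ddddddddddddddBBBdd.W.ddddddd...
218 ............dddd.W.dddddddddddddddddd..dddddddd...
219 ...........dddddd.W.dddddddddddddddd...dddddddd...
220 ...........ddddddd...ddddddddddddd.W..dddddddddd..
221 ..........ddddddddd.WW.ddddddddd.WWW.ddddddddddd..
```

Tips are out and the ring is closed around the neck below the head. Now I return to the stand.

Emit:
{"api": "apply_moves", "payload": {
  "motion": [0,0,-0.015,0,0.256,0,0,-0.025,0,0.256,0,0,-0.03,0,0.256,0,0,-0.03,0,0.256,0,0,-0.0125,0,0.256,-0.009,-0.03,0,0,0.256,-0.018,-0.06,0,0,0.256,-0.023,-0.078,0,0,0.256,-0.023,-0.078,0,0,0.256,-0.023,-0.078,0,0,0.256]
}}

```text
time: 24.0
ee_pos: [0.5409, 0.1056, 0.2897]
eef_rot: [-3.141, 0.039, 0.001]
ft_force: [0.5, 0.5, -0.8]
opening: 0.0657
grip_force: 10.0
```

Emit:
{"api": "apply_moves", "payload": {
  "motion": [-0.023,-0.078,0,0,0.256,-0.023,-0.078,0,0,0.256,-0.023,-0.078,0,0,0.256,-0.018,-0.06,0,0,0.256,-0.012,-0.04,0,0,0.256,-0.0065,-0.02,0,0,0.256,0,0,0,-1,0.256,0,0,0,-1,0.256,0,0,0,-1,0.256,0,0,0,-1,0.256]
}}

```text
time: 24.83
ee_pos: [0.5031, 0.2458, 0.2896]
eef_rot: [3.115, 0.404, -0.001]
ft_force: [0.7, 0.2, -1.2]
opening: 0.0655
grip_force: 10.0
```

Emit:
{"api": "apply_moves", "payload": {
  "motion": [0,0,0,-1,0.256,0,0,0,-1,0.256,0,0,0,-0.2,0.256,0,0,0,0,0.256,0,0,0,0,0.256,0,0,0,0,0.256,0,0,0,0,0.256,0,0,0,0,0.256,0,0,0,0,0.256,0,0,0,0,0.256]
}}

```text
time: 25.67
ee_pos: [0.5034, 0.2461, 0.2898]
eef_rot: [3.076, 0.637, 0.0]
ft_force: [0.0, -0.2, -1.6]
opening: 0.0653
grip_force: 10.0
```

```bash
python3 -c "
from asc import *
s,M=st();w=cam('wrist');p=s['ee_pos'];cv2.imwrite('pics/w10.png',w['bgr'])
print('tips pred', [proj(w,p+M@np.array([0,dy,.151]),True) for dy in(-.012,.012)],'mouth', [proj(w,np.r_[.503+a*np.cos(.41)-b*np.sin(.41),.2455+a*np.sin(.41)+b*np.cos(.41),.074],True) for a,b in((.0225,.035),(.0225,-.035),(-.0225,-.035),(-.0225,.035))])
asc(w,150,215,205,300)"
```

```text
t 25.6667 p [0.5034 0.2461 0.2898] yaw 23.38 tilt [ 0. -0. -1.] F [ 0.  -0.2 -1.6] M [ 0.    0.   -0.02] op 0.0653 g 10.0
tips pred [(np.float64(239.51374569212916), np.float64(183.95178977342138)), (np.float64(263.57100073467313), np.float64(183.98416400266277))] mouth [(np.float64(222.62828785051528), np.float64(153.15338997822414)), (np.float64(281.0635573627996), np.float64(153.13108067020764)), (np.float64(280.2702605345298), np.float64(189.386405575623)), (np.float64(223.43264435510204), np.float64(189.41528057240944))]
150 ..........dddddddddddddd.dddddddddddd.dddddddddd.d..ddd...dd...dddd.....dddddddddddddd.........
151 ..........dddddddddddddd..ddddddddddd.dd.dddddd.dddd...ddddddd..dddddddd.ddddddddddddd.........
152 ..........ddddddddddddddd.d..d...dd.ddddd..dd.ddddd.d..ddddddddd.d.d.dd.dddddddddddddd.........
153 ..........ddddddddddddddddddd.dddd.dddd.dd.dd....d.dd.....dddd.dd...d...dddddddddddddd.........
154 ..........dddddddddddddd..dddddddd.dddddd.d.ddd......dddddd.ddddd.dddd.ddddddddddddddd.........
155 ..........dddddddddddddd.ddd..ddd.dd..ddddd..d.dddddd.ddddd.dddd
[... 5231 characters left out ...]

208 ..............................drrdrrrdrd.k.........k.k.k.rrrrrrrd..............................
209 .............................drrdrrrrrrr.k..k...........rrdrdrrrrd.............................
210 ............................drrrdrdrrrrr...k.........k.drrrdrrrrrrd............................
211 ...........................drrdd.rdrrrrrd...k..........ddrdrrdrddrrd...........................
212 ..........................drrrrrrrdrrrrrd..........k..kdrddrdrrdrrrrd..........................
213 ........................drrrdddrrdrrrrrrd...........k..rrrrdrrrdrrdrrd.........................
214 .......................drrrddrddrrrrrrrrd.k.k....k.....drrrdrdrrdrdrrrd........................
```

Stand foot centred at col 253 and the shoulders centred at col 253, so they are aligned. I descend.

Emit:
{"api": "apply_moves", "payload": {
  "motion": [0,0,0.015,0,0.256,0,0,0.025,0,0.256,0,0,0.03,0,0.256,0,0,0.03,0,0.256,0,0,0.02,0,0.256,0,0,0.015,0,0.256,0,0,0.015,0,0.256,0,0,0.015,0,0.256,0,0,0.015,0,0.256,0,0,0.01,0,0.256]
}}

```text
time: 26.55
ee_pos: [0.5034, 0.246, 0.2132]
eef_rot: [3.076, 0.637, -0.0]
ft_force: [-0.4, -0.2, -1.8]
opening: 0.0657
grip_force: 10.0
```

Emit:
{"api": "apply_moves", "payload": {
  "motion": [0,0,0.01,0,0.256,0,0,0.01,0,0.256,0,0,0.01,0,0.256,0,0,0.01,0,0.256,0,0,0.01,0,0.256,0,0,0.01,0,0.256,0,0,0.01,0,0.256,0,0,0,0,0.256,0,0,0,0,0.256,0,0,0,0,0.256]
}}

```text
time: 27.38
ee_pos: [0.5035, 0.2462, 0.186]
eef_rot: [-3.076, -0.637, -0.0]
ft_force: [-0.7, 0.4, -1.7]
opening: 0.0654
grip_force: 10.0
```

Emit:
{"api": "apply_moves", "payload": {
  "motion": [0,0,0.01,0,0.256,0,0,0.01,0,0.256,0,0,0.008,0,0.256,0,0,0.006,0,0.256,0,0,0.004,0,0.256,0,0,0.003,0,0.256,0,0,0.002,0,0.256,0,0,0.002,0,0.256,0,0,0.002,0,0.256,0,0,0,0,0.256]
}}

```text
time: 28.22
ee_pos: [0.5034, 0.2461, 0.167]
eef_rot: [3.076, 0.637, -0.0]
ft_force: [0.7, 0.0, -1.9]
opening: 0.0658
grip_force: 10.0
```

Emit:
{"api": "apply_moves", "payload": {
  "motion": [0,0,0.001,0,0.256,0,0,0.001,0,0.256,0,0,0.001,0,0.256,0,0,0.001,0,0.256,0,0,0.001,0,0.256,0,0,0.001,0,0.256,0,0,0.001,0,0.256,0,0,0,0,0.256,0,0,0,0,0.256,0,0,0,0,0.256]
}}

```text
time: 29.05
ee_pos: [0.5047, 0.2469, 0.1662]
eef_rot: [-3.076, -0.637, -0.006]
ft_force: [-0.6, -1.0, 11.1]
opening: 0.0657
grip_force: 11.9
```

Seated at TCP z about 0.166, the same height as the pick-up. I release and retreat upward.

Emit:
{"api": "apply_moves", "payload": {
  "motion": [0,0,-0.003,0,0.256,0,0,-0.001,0,0.256,0,0,0,0,0.24,0,0,0,0,0.22,0,0,0,0,0.15,0,0,0,0,0.08,0,0,0,0,0,0,0,0,0,0,0,0,0,0,0,0,0,0,0,0]
}}

```text
time: 29.88
ee_pos: [0.5034, 0.246, 0.1657]
eef_rot: [3.076, 0.637, -0.0]
ft_force: [-0.2, 0.3, 0.6]
opening: 0.0874
grip_force: 0.0
```

Emit:
{"api": "apply_moves", "payload": {
  "motion": [0,0,-0.005,0,0,0,0,-0.01,0,0,0,0,-0.02,0,0,0,0,-0.03,0,0,0,0,-0.04,0,0,0,0,-0.05,0,0,0,0,-0.05,0,0,0,0,-0.03,0,0,0,0,0,0,0,0,0,0,0,0]
}}

```text
time: 30.72
ee_pos: [0.5036, 0.2462, 0.2605]
eef_rot: [-3.076, -0.637, -0.003]
ft_force: [0.1, -0.4, -0.2]
opening: 0.0878
grip_force: 0.0
```

```bash
python3 -c "
from asc import *
s,M=st();w=cam('wrist');t=cam('top');sc=cam('scene')
for b in blobs(w,(0,150,60),(8,255,255),(180,120,330,260),30):print('w',b[0],b[1].round(1),onz(w,*b[1],.16,True).round(4))
for b in blobs(sc,(0,150,80),(8,255,255),(250,105,305,165)):print('scene red',b[0],b[1].round(1),b[2])
for b in blobs(t,(0,150,80),(8,255,255),(140,180,230,260)):print('top',b[0],b[1],onz(t,*b[1],.162))
asc(sc,184,226,195,245)"
```

```text
t 30.7167 p [0.5036 0.2462 0.2605] yaw 23.39 tilt [ 0.002  0.    -1.   ] F [ 0.1 -0.4 -0.2] M [ 0.02 -0.03 -0.04] op 0.0878 g 0.0
w 755 [225.  197.7] [0.4958 0.2669 0.16  ]
w 772 [278.9 197.4] [0.5139 0.2257 0.16  ]
scene red 153 [278.3 135.4] ((276.42529296875, 136.03916931152344), (11.57306957244873, 26.90440559387207), 17.354022979736328)
top 21 [186.0952381  216.95238095] [0.50000068 0.21778318 0.162     ]
184 ..................................................
185 ..................................................
186 ..................................................
187 ..................................................
188 ..................................................
189 ..................................................
190 ..................................................
191 ..................................................
192 .........................BBBB.....................
193 .......................BBBBBBBB...................
194 .....................BBBBBBBBBBB..................
195 .....................BBBBBBBBBBBB.................
196 ....................BB
[... 923 characters left out ...]
....ddddddddddddddBBBBBBBBBBBdddd.......
214 ..............ddddddddddddddBBBBBBBBBBddddddd.....
215 ..............dddddddddddddddBBBBBBBBdd.ddddd.....
216 .............ddddddddddddddddddBBBBBdd..dddddd....
217 ............dddd..dddddddddddddddBBdd...ddddddd...
218 ............dddd...dddddddddddddddddd..dddddddd...
219 ...........dddddd...dddddddddddddddd...dddddddd...
220 ...........ddddddd...ddddddddddddd.W..dddddddddd..
221 ..........ddddddddd..W.ddddddddd.WW..dddBddddddd..
222 ..........dddddddddd..WWWW...WWWWW..dddBBddddddd..
223 ..........dddddddddddB...WWWWW....BddddBdddddddd..
224 ..........dddddddBBddddBBB....BBBdddd.BBdddddddd..
225 ..........dddddddBB.ddddddddddddddd...BBdddddddk..
```

```bash
python3 -c "
from station import ctrl
print(ctrl.close_job())"
```

```text
the job is handed in; nothing more can be done
None
```

The ring is closed in the groove under the head and rests on the cover disc, the pliers stand upright back in their stand, and the job was handed in at about 31 s; the camera views and contact forces agree with this, but no verdict came back.

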